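# Pack a toy kit and stack the tray

### The arm

A 6-joint arm with a two-finger parallel gripper is mounted at the origin on a cart in front of the work surface, level with it; the furniture and walls round the work are solid. World frame = base frame: x ahead of the robot, y to its left, z up, the work surface at z = 0. Lengths are in m, angles in rad, forces in N, time in s.
With the tool pointing down it reaches from about 0.35 to 0.95 m from the base axis. Payload 17.4 kg.
Tool frame: the origin (TCP) lies midway between the tips of the shut fingers; the grasp point (between the pads) lies arm.hold_point_z behind it (arm.hold_point_z is the distance from the TCP to the grasp point, in m); z points along the fingers, x is the direction in which the jaws open and shut, and the axes are right-handed (so a half turn about z gives the same grasp; the last joint's range is limited). The gripper opens to 93 mm and grips with 3 to 60 N. Pads are 15 mm wide; open, the fingers measure 128 mm over their backs; the gripper's body (75 mm by 188 mm) begins 65 mm behind the grasp point.
Start: joints at [1.263, 0.116, 1.442, -0, 1.584, -0.038], TCP at [0.18, 0.651, 0.182] pointing down, gripper open.
Joint ranges: [-2.83, 2.83], [-0.83, 2.19], [0.07, 2.5], [-1.14, 4.28], [0.01, 3], [-2.97, 2.97]. Speed limits (rad/s): [1.89, 1.89, 2.22, 3.14, 3.14, 3.14].

### API

Orientations are given as a unit quaternion [x, y, z, w].
In Python, from plant import arm, imaging gives the robot as it stands.
- The arm moves only by the tool jog_arm, never from a script. Its arguments are lists of equal length, an entry for each row: "translation": the shift along the tool's x, y, z in cm, a list of three; "rot": the turn, a rotation vector about the tool's x, y, z in degrees, a list of three; "fingers": the opening in per cent of the stroke, from 0 (shut) to 100 (fully open). A call has 1 to 12 rows; each row shifts and turns the commanded pose from where the row before left it, along the tool's axes as they then stand; what a row does not reach is not made up. A row lasts 1/8 s, in which the tool goes at most 62.5 mm and 10.7 degrees, less where a joint would pass 70% of its speed; a pose out of reach is approached as far as the arm can. A call is refused whole if a number of a shift passes 6.25 or a number of a turn 10.7, either way. A call with a gripper value outside its range is refused whole. The fingers move at their own pace and stop on an object; the grip force is fixed at half the most. Time passes only in rows, so rows that do not move let the fingers close. It gives the time, the measured TCP pose, the force and the opening at its end, in the units of the state.
- arm.sense(): the state, without advancing time (a new reading comes with each control period).
- imaging.snapshot(name): name is "scene" or "side" or "wrist"; returns a dict with "pixels" (420x560x3 uint8, blue, green, red), "vfov" (degrees; the focal length in pixels is half the picture's height over the tangent of half this angle, whatever the lens; pixels are square), "cx", "cy" (the principal point, pixels), "dist_coeffs" ([k1, k2, p1, p2, k3] as OpenCV has them; the pictures are not rectified), "position" and "orientation" of the camera in the world. Camera axes: x right, y up, looking along -z (the intrinsics and any distortion apply to the point x, -y, -z); pixel columns grow to the right and rows downward; lengths in m; the calibration is good to about 2 mm. A picture is of the moment at which its call begins. There is no depth.
- arm.sign_off(): hands the job in, once; it reports no verdict.
The state is a dict: "t": time; "qpos": joint angles; "qd": joint speeds; "effort": joint torques, N m; "ee_pos": TCP position; "ee_rot": TCP orientation; "force": force on the tool from outside, world axes, zero at the start; "wrist_torque": the same for the moment, N m; "width": finger opening in m.
Only numpy, scipy, OpenCV 4.12 (cv2) and the standard library are available. Lean on these libraries where they do the work, as an engineer would, in place of code of your own. Each camera call takes 0.05 s, during which the arm holds its last target.

### The job

Pack the toy kit: lay the long pine block flat in the long compartment of the kit tray and one bored wheel flat in each of the two square compartments. Then stack the tray with the handle squarely on top of the kit tray, so that its corner feet go over the kit tray's corners and it sits fully down. Leave the unbored disc, the short block and the sanding block where they lie.

Things in the scene. Friction and masses are not known exactly. Their poses are not given: they have to be found in the camera images.
- kit_tray: Loose plywood tray, 246 (x) by 66 mm (y), 1 kg. Origin: centre of underside, z up. Floor 4 mm thick; side lips and cross dividers only 8 mm high from the underside; upright end panels 12 mm thick, 66 wide, 40 high. Three compartments in a row on y = 0, each 58 mm wide: the long one (98 mm) centred at x = -62 mm, two square ones (58 mm) centred at x = +20 and +82 mm.
- stack_tray_grip (a point): Handle of the empty stacking tray (264 (x) by 84 mm, 0.25 kg): bar 70 (x) by 14 mm (y); point 14 mm under its top, 45 above the underside of the feet, 28 above the tray's plate. Four L-shaped corner feet, 12 mm below the plate, flared 4 mm, fit round the outside of the end panels' corners with 3 mm play; stacked, the plate rests on the panels, point 73 mm above kit tray's underside. Either way round.
- wheel_a_center (a point): Toy wheel, bored: a disc 42 mm in diameter, 24 mm thick, with an 18 mm hole right through its middle; turned pale wood, lying flat on the bench; this point is its centre, half-way up (12 mm above its underside), z up when flat. The two bored wheels are alike.
- wheel_b_center (a point): The other bored toy wheel: 42 mm in diameter, 24 mm thick, 18 mm through hole; turned pale wood, lying flat on the bench; this point is its centre, half-way up (12 mm above its underside), z up when flat.
- blank_disc_center (a point): Unbored disc, a look-alike of the wheels: 42 mm in diameter, 24 mm thick, no hole; turned pale wood, lying flat on the bench; this point is its centre, half-way up (12 mm above its underside), z up when flat.
- long_block_center (a point): Long pine block, 30 mm (x) by 80 mm (y) by 18 mm high, lying flat; this point is its centre, 9 mm above its underside; its y is along its length.
- short_block_center (a point): Short pine block, a look-alike of the long one: 30 mm (x) by 50 mm (y) by 20 mm high; this point is its centre, 10 mm above its underside; its y is along its length.
- sanding_block_center (a point): Cork sanding block, 42 mm (x) by 75 mm (y) by 27 mm high, with a thin red abrasive sheet under it; this point is its centre; its y is along its length. It is not part of the kit.
There are look-alikes about, which are no part of the job. Leave any orange or red look-alike of the part that bears wheel_b_center alone.

How it is judged:
By the outcome, as a careful person would: the job done as asked, in the order asked, and still so for the second after the job is handed in, with the robot touching nothing.
It also fails if it takes over 122 s, if anything falls off the work surface, if the arm or the gripper's body presses on something with over 40 N, if the wrist force passes 120 N, or if a joint passes its speed limit or range.

## Working session

There is one attempt and no reset: what is moved stays moved. The work goes in short steps, Python scripts to look and compute and a tool call to move; the robot and the scene stay as the last step left them, time stands still between calls to the robot, and variables do not carry over. Pictures are saved under pics/ and viewed, and the job is handed in when it is done.

Besides the shell and the picture viewer there is one more tool, called after ">>>" by a JSON object that holds its "api" and its "payload". jog_arm: Moves the arm, as the interface text tells. Its arguments: {"type":"object","properties":{"translation":{"type":"array"},"rot":{"type":"array"},"fingers":{"type":"array"}},"required":["translation","rot","fingers"]}

```bash
ls -la; mkdir -p pics
python3 - <<'E'
from plant import arm, imaging
import cv2
s=arm.sense(); print(s); print(arm.hold_point_z)
for n in("scene","side","wrist"):
    d=imaging.snapshot(n); cv2.imwrite(f"pics/{n}0.png",d["pixels"]); print(n,{k:v for k,v in d.items() if k!="pixels"})
E
```

```text
total 12
drwxr-xr-x  3 agent agent 4096 Dec  7 15:11 .
drwxr-xr-x 23 root  root  4096 Dec  7 15:11 ..
drwxr-xr-x  2 agent agent 4096 Dec  7 15:11 pics
{'t': 0.0, 'qpos': array([ 1.26318674e+00,  1.16482993e-01,  1.44228016e+00,  1.58980100e-05,
        1.58399766e+00, -3.78084308e-02]), 'qd': array([ 5.82765867e-04,  6.53217031e-04,  3.68010120e-04, -1.88547959e-04,
        1.41726050e-03,  2.65761138e-05]), 'effort': array([-4.87759371e-05, -7.21229839e+01, -6.22640061e+01,  7.80054415e-02,
        2.35149561e-02, -1.09224131e-04]), 'ee_pos': array([0.17984646, 0.650337  , 0.18089798]), 'ee_rot': array([ 7.95782370e-01,  6.05582429e-01, -4.82408611e-04,  3.29383497e-04]), 'force': array([-0.1252706 , -0.16427811,  0.403255  ]), 'wrist_torque': array([-0.00962974, -0.04476364, -0.03094622]), 'width': 0.09270852672079503}
0.0188
scene {'vfov': 51.18643805228666, 'cx': 280.6921919437974, 'cy': 215.54717998502701, 'dist_coeffs': array([-0.01596512,  0.        ,  0.        ,  0.        ,  0.        ]), 'position': array([-0.20893053,  0.71857428,  0.54922938]), 'orientation': array([-0.20175135,  0.48344793,  0.77899085, -0.34459795])}
side {'vfov': 47.63948857865857, 'cx': 284.595925650402, 'cy': 218.35299644976539, 'dist_coeffs': array([-0.03393366,  0.        ,  0.        ,  0.        ,  0.        ]), 'position': array([-0.18782089, -0.58926833,  1.19355643]), 'orientation': array([ 0.30896689, -0.12979737, -0.36839284,  0.86716712])}
wrist {'vfov': 58.248889680745094, 'cx': 290.3921785733197, 'cy': 212.96890090476626, 'dist_coeffs': array([-0.08817422,  0.        ,  0.        ,  0.        ,  0.        ]), 'position': array([0.10150542, 0.6725916 , 0.3837845 ]), 'orientation': array([-0.11814262, -0.08908446,  0.59876471,  0.78713855])}
```

View pics/scene0.png

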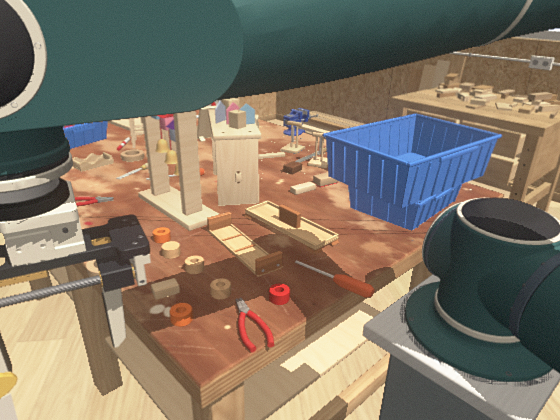

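View pics/side0.png

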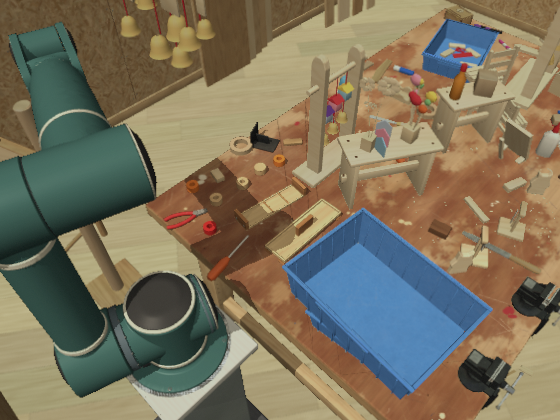

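View pics/wrist0.png

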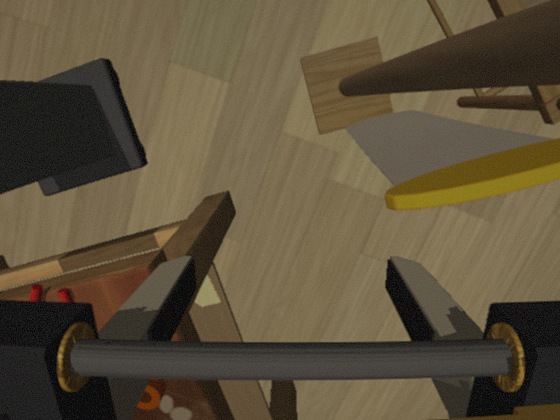

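The wrist camera looks past the table edge. The scene view shows the kit tray (~240,245), the handle tray (~290,220) and the small parts (~150-230, 235-315). I'll enlarge that area.

```bash
cat > h.py <<'E'
import numpy as np, cv2
from scipy.spatial.transform import Rotation as R
from plant import arm, imaging
def K(d):
    f=d["pixels"].shape[0]/2/np.tan(np.radians(d["vfov"])/2)
    return np.array([[f,0,d["cx"]],[0,f,d["cy"]],[0,0,1]])
F=np.diag([1,-1,-1.])
def pix2w(d,uv,z):
    uv=np.array(uv,float).reshape(-1,1,2)
    n=cv2.undistortPoints(uv,K(d),d["dist_coeffs"]).reshape(-1,2)
    r=np.c_[n,np.ones(len(n))]@F@R.from_quat(d["orientation"]).as_matrix().T
    p=np.array(d["position"]); z=np.broadcast_to(z,len(n))
    return p+r*((z-p[2])/r[:,2])[:,None]
def w2pix(d,P):
    P=np.array(P,float).reshape(-1,3)
    c=(P-d["position"])@R.from_quat(d["orientation"]).as_matrix()@F
    return cv2.projectPoints(c.reshape(-1,1,3),np.zeros(3),np.zeros(3),K(d),d["dist_coeffs"])[0].reshape(-1,2)
def crop(d,x0,y0,x1,y1,s,name):
    im=cv2.resize(d["pixels"][y0:y1,x0:x1],None,fx=s,fy=s,interpolation=cv2.INTER_CUBIC)
    cv2.imwrite("pics/"+name,im)
def st():
    s=arm.sense(); m=R.from_quat(s["ee_rot"]).as_matrix()
    print("t %.2f pos %s w %.4f F %s yaw_x %.1f zax %s q %s"%(s["t"],s["ee_pos"].round(4),s["width"],s["force"].round(1),np.degrees(np.arctan2(m[1,0],m[0,0])),m[:,2].round(3),s["qpos"].round(2)))
    return s
E
python3 - <<'E'
from h import *
import pickle
D={n:imaging.snapshot(n) for n in("scene","side")}
pickle.dump(D,open("d0.pkl","wb"))
crop(D["scene"],110,190,350,360,3.3,"sc0c.png")
crop(D["side"],140,120,350,290,3.5,"si0c.png")
E
```

```text
(no output)
```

View pics/sc0c.png

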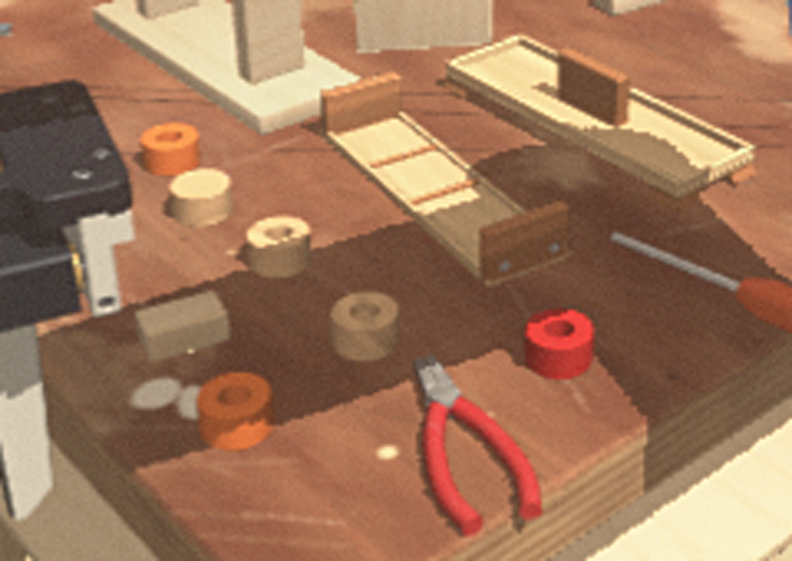

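View pics/si0c.png

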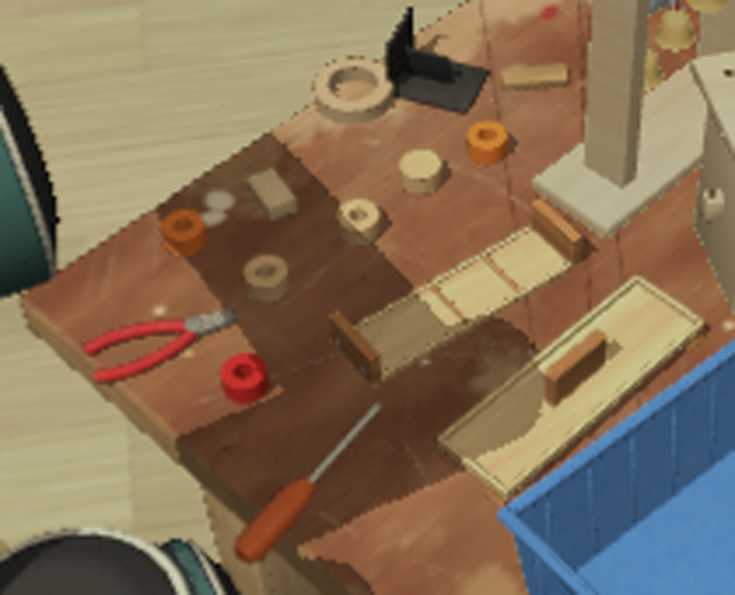

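Run:
```python
from h import *
import pickle
D=pickle.load(open("d0.pkl","rb"))
def s(n,name,uv,z):
    o=(140,120,3.5) if n=="side" else (110,190,3.3)
    u=[(a/o[2]+o[0],b/o[2]+o[1]) for a,b in uv]
    print(n,name,pix2w(D[n],u,z)[:,:2].round(3).tolist())
s("side","wheelTop1,2,blank,or1,or2,red",[(360,213),(266,270),(422,163),(183,226),(488,137),(245,372)],.024)
s("scene","same",[(279,233),(365,313),(199,184),(235,395),(170,136),(560,329)],.024)
s("side","blk top",[(250,180),(269,170),(297,203),(278,212)],.02)
s("scene","blk top",[(138,325),(215,294),(228,320),(148,347)],.02)
s("side","farblk top",[(503,70),(565,66),(568,75),(507,80)],.018)
s("side","panel1 top",[(331,320),(338,314),(380,352),(375,362)],.04)
s("side","panel2 top",[(533,205),(543,200),(585,238),(576,243)],.04)
s("scene","panelnear top",[(480,238),(567,207)],.04)
s("scene","panelfar top",[(323,97),(398,75)],.04)
s("side","stack corners z25",[(440,440),(637,277),(706,325),(505,497)],.025)
s("scene","stack",[(446,66),(520,37),(752,152),(683,190)],.025)
s("side","handle top",[(545,377),(597,333),(607,335),(556,380)],.059)
s("side","edge: corner, ",[(22,293),(175,440),(275,135),(470,0)],.0)
s("side","gallows base",[(533,183),(607,235)],.02)
s("side","bin",[(500,515)],.15)
s("side","ring,stand,screwdriver tip, handle end",[(355,85),(400,90),(378,407),(245,555)],.01)
```

```text
side wheelTop1,2,blank,or1,or2,red [[0.515, 0.291], [0.403, 0.3], [0.604, 0.297], [0.385, 0.401], [0.676, 0.275], [0.31, 0.221]]
scene same [[0.508, 0.296], [0.398, 0.306], [0.599, 0.303], [0.382, 0.407], [0.674, 0.283], [0.307, 0.228]]
side blk top [[0.472, 0.405], [0.495, 0.402], [0.484, 0.348], [0.463, 0.352]]
scene blk top [[0.483, 0.413], [0.48, 0.361], [0.451, 0.37], [0.459, 0.419]]
side farblk top [[0.764, 0.339], [0.814, 0.296], [0.806, 0.285], [0.756, 0.325]]
side panel1 top [[0.396, 0.199], [0.405, 0.2], [0.401, 0.14], [0.391, 0.135]]
side panel2 top [[0.627, 0.167], [0.639, 0.164], [0.63, 0.102], [0.62, 0.104]]
scene panelnear top [[0.397, 0.215], [0.387, 0.147]]
scene panelfar top [[0.626, 0.179], [0.619, 0.113]]
side stack corners z25 [[0.378, 0.041], [0.638, 0.042], [0.637, -0.042], [0.375, -0.041]]
scene stack [[0.631, 0.055], [0.634, -0.028], [0.371, -0.025], [0.368, 0.053]]
side handle top [[0.472, 0.005], [0.54, 0.006], [0.544, -0.002], [0.476, -0.004]]
side edge: corner,  [[0.235, 0.464], [0.227, 0.224], [0.544, 0.454], [0.837, 0.461]]
side gallows base [[0.663, 0.201], [0.662, 0.101]]
side bin [[0.3, -0.108]]
side ring,stand,screwdriver tip, handle end [[0.646, 0.441], [0.673, 0.402], [0.372, 0.115], [0.19, 0.082]]
```

Run:
```python
from h import *
import pickle
D=pickle.load(open("d0.pkl","rb"))
crop(D["scene"],230,120,430,260,4,"sc1c.png")
crop(D["side"],350,130,560,290,3.8,"si1c.png")
crop(D["scene"],60,100,260,230,4,"sc2c.png")
```

```text
(no output)
```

View pics/sc1c.png

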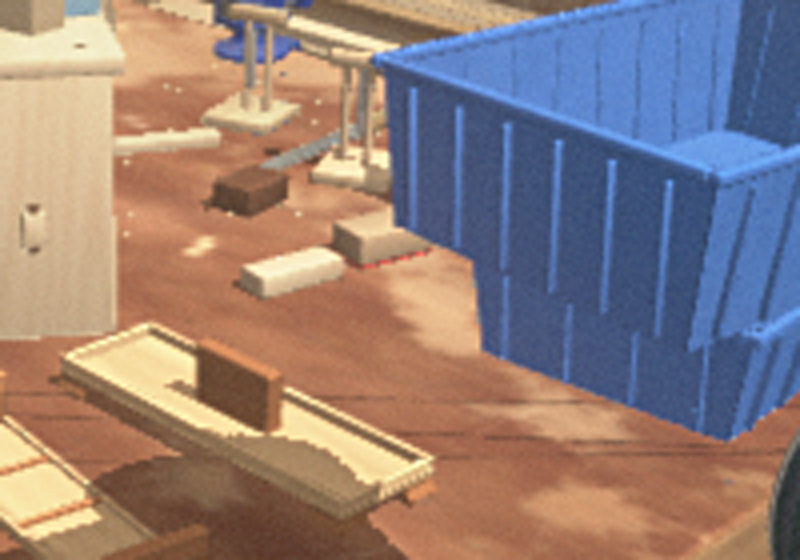

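View pics/si1c.png

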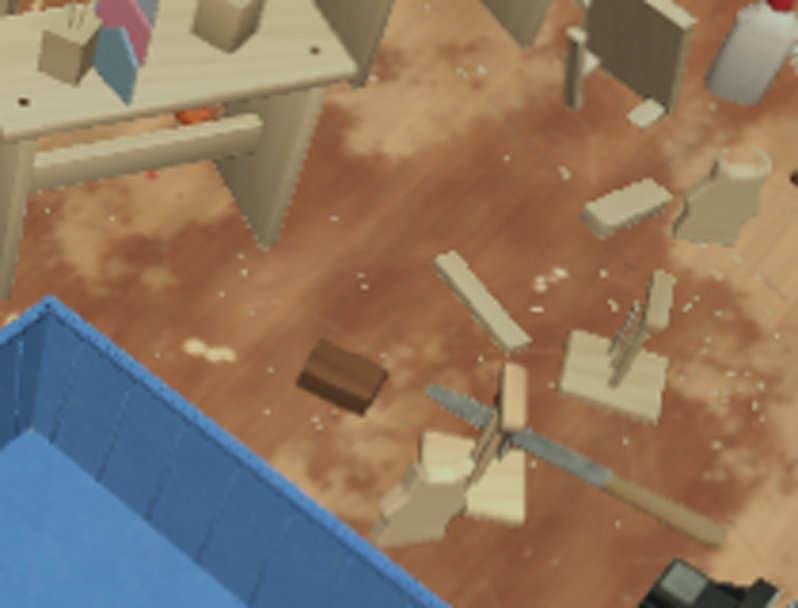

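View pics/sc2c.png

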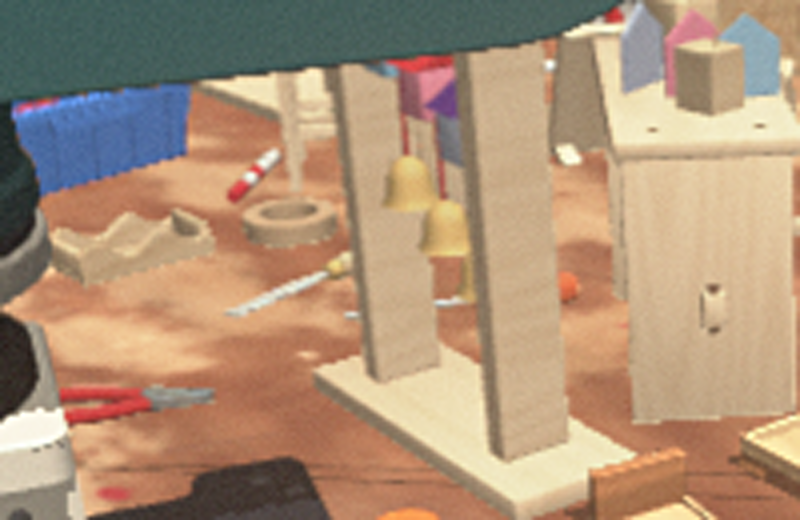

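Run:
```python
from h import *
import pickle
D=pickle.load(open("d0.pkl","rb"))
def s(n,name,uv,z,o):
    u=[(a/o[2]+o[0],b/o[2]+o[1]) for a,b in uv]
    print(n,name,pix2w(D[n],u,z)[:,:2].round(3).tolist())
o=(230,120,4)
s("scene","long top",[(242,270),(328,248),(344,264),(265,283)],.018,o)
s("scene","cork top",[(332,229),(392,210),(345,244),(430,230)],.027,o)
s("scene","bin bottom, top rim corners",[(478,350),(725,440),(395,225)],.0,o)
s("scene","bin top rim corners",[(378,58),(716,180),(480,260)],.15,o)
s("scene","cabinet",[(112,330)],.0,o)
s("scene","brown wood",[(220,190)],.03,o)
o=(60,100,4)
s("scene","gal base",[(315,370),(515,510),(635,455),(440,345)],.012,o)
s("scene","post base",[(370,380),(490,455),(570,440)],.012,o)
# side: bin rim known pix full
print(pix2w(D["side"],[(362,212),(287,267),(489,306),(415,395)],.15).round(3))
print(pix2w(D["side"],[(362,212),(287,267),(489,306),(415,395)],.17).round(3))
print(w2pix(D["side"],[[.75,-.02,.0]]))
```

```text
scene long top [[0.674, -0.158], [0.661, -0.241], [0.631, -0.227], [0.645, -0.154]]
scene cork top [[0.672, -0.256], [0.669, -0.325], [0.644, -0.241], [0.619, -0.315]]
scene bin bottom, top rim corners [[0.487, -0.216], [0.292, -0.233], [0.689, -0.354]]
scene bin top rim corners [[0.694, -0.324], [0.359, -0.287], [0.374, -0.058]]
scene cabinet [[0.685, -0.036]]
scene brown wood [[0.788, -0.242]]
scene gal base [[0.952, 0.205], [0.666, 0.212], [0.68, 0.108], [0.933, 0.11]]
scene post base [[0.909, 0.183], [0.744, 0.182], [0.728, 0.128]]
[[ 0.592 -0.14   0.15 ]
 [ 0.308 -0.115  0.15 ]
 [ 0.571 -0.555  0.15 ]
 [ 0.261 -0.548  0.15 ]]
[[ 0.577 -0.149  0.17 ]
 [ 0.299 -0.124  0.17 ]
 [ 0.556 -0.556  0.17 ]
 [ 0.253 -0.548  0.17 ]]
[[357.43626047 195.69018024]]
```

Run:
```python
from h import *
import pickle
D=pickle.load(open("d0.pkl","rb"))
st()
from scipy.optimize import least_squares
def tri(a,b):
    f=lambda p:np.r_[w2pix(D["scene"],p)[0]-a,w2pix(D["side"],p)[0]-b]
    r=least_squares(f,[.5,0,.1]); return r.x.round(3),r.fun.round(1)
print(tri((328,135),(362,212)),tri((409,165),(287,267)))
print(tri((279/3.3+110,233/3.3+190),(360/3.5+140,213/3.5+120)))
print(tri((498,135),(489,306)))
d=imaging.snapshot("wrist");s=arm.sense();m=R.from_quat(s["ee_rot"]).as_matrix()
print("cam in tool",m.T@(d["position"]-s["ee_pos"]), "look in tool",(m.T@R.from_quat(d["orientation"]).as_matrix()).round(3))
```

```text
t 0.25 pos [0.1799 0.6505 0.1813] w 0.0928 F [-0.6 -0.3 -0.2] yaw_x 74.5 zax [-0.    -0.001 -1.   ] q [ 1.26  0.12  1.44 -0.    1.58 -0.04]
(array([ 0.546, -0.167,  0.212]), array([-0.1, -0.1, -0. ,  0.1])) (array([ 0.279, -0.142,  0.208]), array([-0.5, -0.4, -0.3,  0.6]))
(array([0.515, 0.292, 0.02 ]), array([-0.3, -0.3, -0.1,  0.6]))
(array([ 0.391, -0.578,  0.276]), array([-38.4, -34.1, -13.3,  33.2]))
cam in tool [ 0.00032674 -0.08145548 -0.20271282] look in tool [[ 1.     0.     0.   ]
 [ 0.001 -0.956 -0.293]
 [ 0.     0.293 -0.956]]
```

>>> {"api": "jog_arm", "payload": {"translation": [[0,0,-2.1],[0,0,-2.1],[0,0,-2.1],[0,0,-2.1],[0,0,-2.1],[0,0,-2.1],[0,0,-2.1]], "rot": [[0,0,10.64],[0,0,10.64],[0,0,10.64],[0,0,10.64],[0,0,10.64],[0,0,10.64],[0,0,10.64]], "fingers": [100,100,100,100,100,100,100]}}

```text
t: 1.18
ee_pos: [0.1799, 0.6505, 0.3293]
ee_rot: [1.0, -0.003, -0.0, 0.0]
force: [-0.2, 0.4, 0.2]
width: 0.0932
```

>>> {"api": "jog_arm", "payload": {"translation": [[3.75,5,-0.9],[3.75,5,-0.9],[3.75,5,-0.9],[3.75,5,-0.9],[3.75,5,-0.9],[3.75,5,-0.9],[3.75,5,-0.9],[3.75,5,-0.9],[0,0,0]], "rot": [[0,0,0],[0,0,0],[0,0,0],[0,0,0],[0,0,0],[0,0,0],[0,0,0],[0,0,0],[0,0,0]], "fingers": [100,100,100,100,100,100,100,100,100]}}

```text
t: 2.3
ee_pos: [0.4792, 0.2521, 0.4003]
ee_rot: [1.0, -0.002, 0.0, 0.0]
force: [-1.1, 0.8, 0.0]
width: 0.0928
```

Run:
```python
from h import *
import pickle
d=imaging.snapshot("wrist"); st(); pickle.dump(d,open("w1.pkl","wb"))
crop(d,0,0,560,420,1.4,"w1.png")
```

```text
t 2.35 pos [0.4781 0.2537 0.4   ] w 0.0927 F [ 0.  -1.  -0.4] yaw_x -0.1 zax [ 0.  0. -1.] q [ 0.44 -0.15  1.35  0.    1.94  0.44]
```

View pics/w1.png

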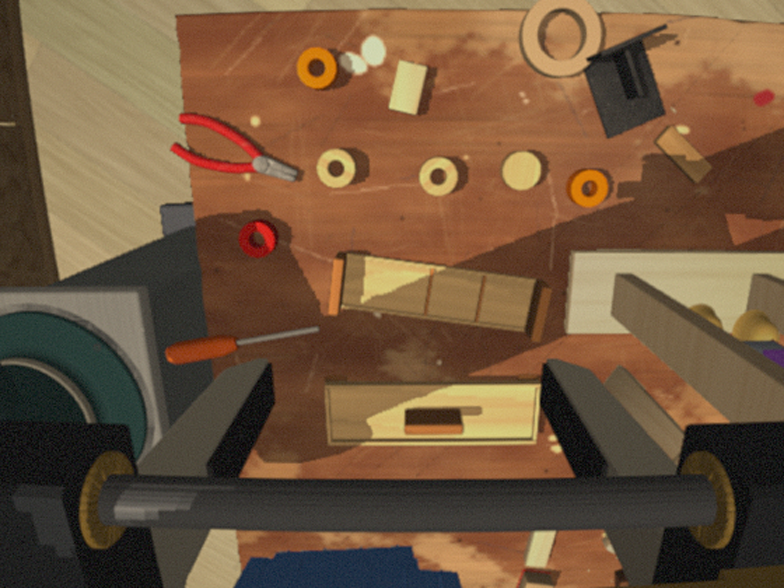

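The picture shows everything. The bored pale wheels are at (336,168) and (440,176) in the 1.4x view. The blank disc is at (522,170) and has no hole. The short block is at (408,87). The kit tray spans (330-550, 255-340) with its long compartment on the left. The handle bar is at (434,415). The orange and red rings are excluded. I'll confirm with an enlarged crop.

Run:
```python
from h import *
import pickle
d=pickle.load(open("w1.pkl","rb"))
crop(d,220,90,450,250,3.4,"w1c.png"); crop(d,220,160,420,330,3.5,"w1d.png")
```

```text
(no output)
```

View pics/w1c.png

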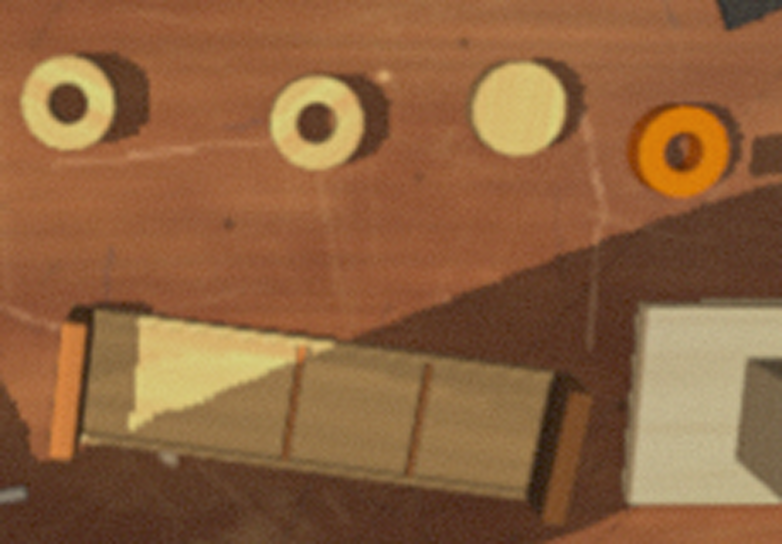

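View pics/w1d.png

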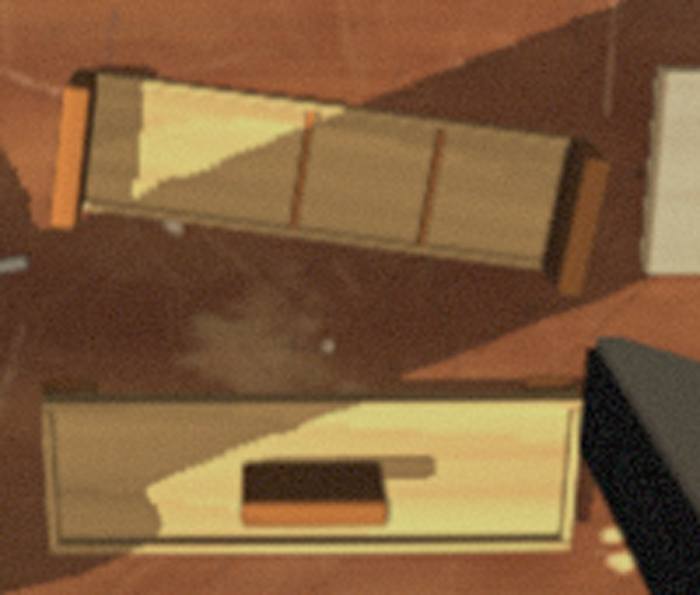

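Run:
```python
from h import *
import pickle
d=pickle.load(open("w1.pkl","rb"))
def s(name,uv,z,o):
    u=[(a/o[2]+o[0],b/o[2]+o[1]) for a,b in uv]
    p=pix2w(d,u,z)[:,:2]; print(name,p.round(4).tolist(),"mean",p.mean(0).round(4)); return p
o=(220,90,3.4)
s("wheelA,B,blank",[(68,103),(317,122),(520,108)],.024,o)
p1=s("panel1",[(63,322),(86,322),(50,458),(72,460)],.04,o)
p2=s("panel2",[(568,392),(592,395),(542,520),(562,525)],.04,o)
v=p2.mean(0)-p1.mean(0); print("tray c",(p1.mean(0)+p2.mean(0))/2,np.hypot(*v),np.degrees(np.arctan2(v[1],v[0])))
s("div1",[(302,348),(290,457)],.008,o); s("div2",[(429,364),(411,475)],.008,o)
o=(220,160,3.5)
s("handle top",[(243,503),(386,503),(243,524),(387,524)],.059,o)
s("stack plate rim?",[(43,402),(582,400),(570,551),(50,553)],.025,o)
s("longblk end pix",[(530/1.4,530/1.4),(555/1.4,530/1.4),(525/1.4,568/1.4),(552/1.4,570/1.4)],.018,(0,0,1))
```

```text
wheelA,B,blank [[0.4047, 0.3031], [0.5149, 0.2942], [0.6051, 0.3004]] mean [0.5083 0.2993]
panel1 [[0.4007, 0.2076], [0.4111, 0.2075], [0.3918, 0.143], [0.402, 0.142]] mean [0.4014 0.175 ]
panel2 [[0.6309, 0.1737], [0.6422, 0.1723], [0.623, 0.1108], [0.6328, 0.1081]] mean [0.6322 0.1412]
tray c [0.51682949 0.15812913] 0.23328026238460103 -8.330814146891015
div1 [[0.51, 0.1871], [0.5046, 0.1321]] mean [0.5073 0.1596]
div2 [[0.5711, 0.1789], [0.5644, 0.1224]] mean [0.5678 0.1507]
handle top [[0.4776, 0.0124], [0.5446, 0.0118], [0.4775, 0.0011], [0.5454, 0.0005]] mean [0.5113 0.0065]
stack plate rim? [[0.3809, 0.0482], [0.6427, 0.0474], [0.6433, -0.0375], [0.3798, -0.0363]] mean [0.5117 0.0055]
longblk end pix [[0.6483, -0.1791], [0.6833, -0.1802], [0.6467, -0.2472], [0.6862, -0.2525]] mean [ 0.6661 -0.2147]
```

>>> {"api": "jog_arm", "payload": {"translation": [[2.2,5.4,0],[2.2,5.4,0],[2.2,5.4,0],[2.2,5.4,0],[2.2,5.4,0],[2.2,5.4,0],[2.2,5.4,0],[0,0,0],[0,0,0]], "rot": [[0,0,0],[0,0,0],[0,0,0],[0,0,0],[0,0,0],[0,0,0],[0,0,0],[0,0,0],[0,0,0]], "fingers": [100,100,100,100,80,70,60,60,60]}}

```text
t: 3.48
ee_pos: [0.6318, -0.1214, 0.3998]
ee_rot: [1.0, 0.001, -0.0, -0.0]
force: [0.3, -0.5, 0.6]
width: 0.056
```

Run:
```python
from h import *
import pickle
d=imaging.snapshot("wrist"); st(); pickle.dump(d,open("w2.pkl","wb"))
crop(d,0,0,560,420,1.4,"w2.png")
```

```text
t 3.52 pos [ 0.6316 -0.1211  0.4002] w 0.0558 F [-0.3 -0.2  0.5] yaw_x 0.2 zax [ 0.  0. -1.] q [-0.23  0.07  1.14  0.    1.93 -0.23]
```

View pics/w2.png

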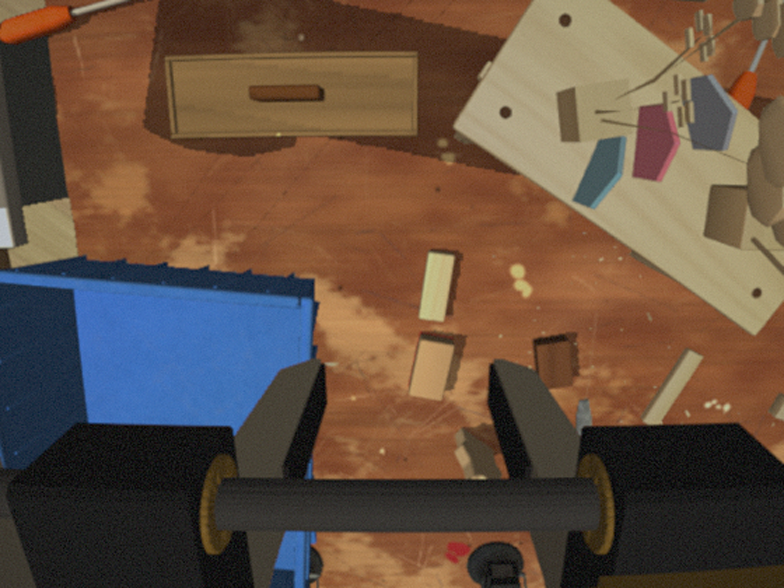

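Run:
```python
from h import *
import pickle
d=pickle.load(open("w2.pkl","rb"))
crop(d,190,160,350,300,5,"w2c.png")
```

```text
(no output)
```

View pics/w2c.png

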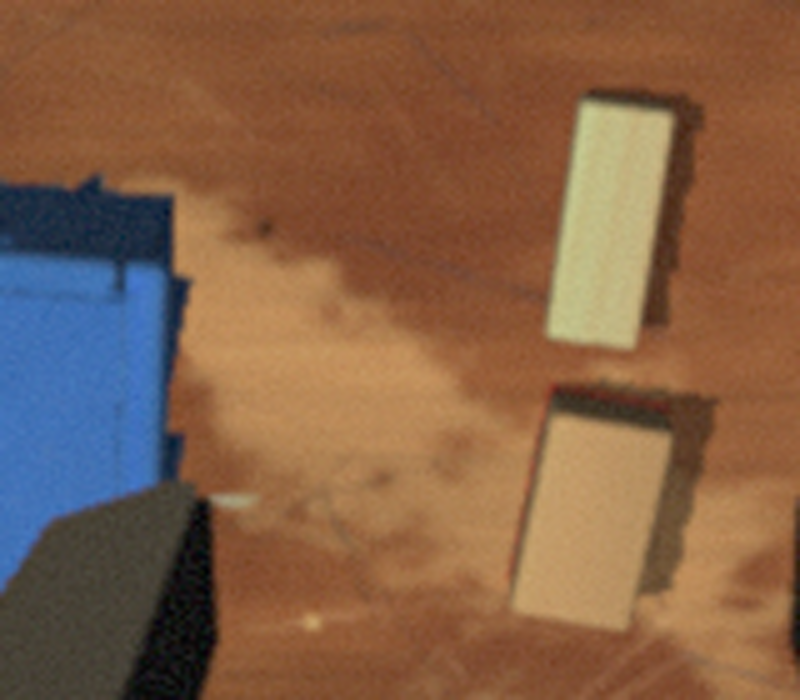

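Run:
```python
from h import *
import pickle
d=pickle.load(open("w2.pkl","rb"))
def s(name,uv,z,o=(190,160,5)):
    u=[(a/o[2]+o[0],b/o[2]+o[1]) for a,b in uv]
    p=pix2w(d,u,z)[:,:2]; print(name,p.round(4).tolist(),"mean",p.mean(0).round(4)); return p
p=s("long",[(580,100),(675,113),(635,348),(547,338)],.018)
a=(p[0]+p[1])/2-(p[2]+p[3])/2; print(np.hypot(*a),np.degrees(np.arctan2(a[1],a[0])))
s("cork top",[(550,412),(672,430),(630,630),(512,610)],.027)
s("bin rim",[(172,262),(160,480)],.21)
o=(0,0,1.4)
s("stack z25",[(165,57),(417,52),(417,133),(173,136)],.025,o)
s("handle top",[(250,86),(322,87),(322,100),(250,99)],.059,o)
s("bench corner",[(455,125)],.2,o)
```

```text
long [[0.6573, -0.1633], [0.6875, -0.1674], [0.6765, -0.2463], [0.6475, -0.2428]] mean [ 0.6672 -0.205 ]
0.07991474783155299 82.54782433137396
cork top [[0.6485, -0.2653], [0.6886, -0.2717], [0.6765, -0.345], [0.6363, -0.3374]] mean [ 0.6625 -0.3049]
bin rim [[0.5603, -0.1588], [0.5549, -0.2104]] mean [ 0.5576 -0.1846]
stack z25 [[0.381, 0.0463], [0.6429, 0.0468], [0.6434, -0.0338], [0.382, -0.0342]] mean [0.5123 0.0063]
handle top [[0.479, 0.0117], [0.5499, 0.0097], [0.5495, -0.0025], [0.4782, -0.0006]] mean [0.5141 0.0046]
bench corner [[0.6676, -0.0298]] mean [ 0.6676 -0.0298]
```

>>> {"api": "jog_arm", "payload": {"translation": [[2,4.2,0],[2,4.2,0],[0,0,5],[0,0,5],[0,0,5],[0,0,5],[0,0,5],[0,0,5],[0,0,0],[0,0,0]], "rot": [[0,0,0],[0,0,0],[0,0,7.7],[0,0,0],[0,0,0],[0,0,0],[0,0,0],[0,0,0],[0,0,0],[0,0,0]], "fingers": [60,60,60,60,60,60,60,60,60,60]}}

```text
t: 4.78
ee_pos: [0.6727, -0.2061, 0.1029]
ee_rot: [0.998, -0.066, 0.001, 0.0]
force: [-0.9, -0.7, 0.5]
width: 0.0557
```

Run:
```python
from h import *
import pickle
d=imaging.snapshot("wrist"); st(); pickle.dump(d,open("w3.pkl","wb"))
crop(d,0,0,560,420,1.4,"w3.png")
```

```text
t 4.83 pos [ 0.673  -0.2065  0.1033] w 0.0555 F [-0.4  0.5  0.2] yaw_x -7.6 zax [ 0.004 -0.001 -1.   ] q [-0.33  0.21  1.47  0.    1.46 -0.2 ]
```

View pics/w3.png

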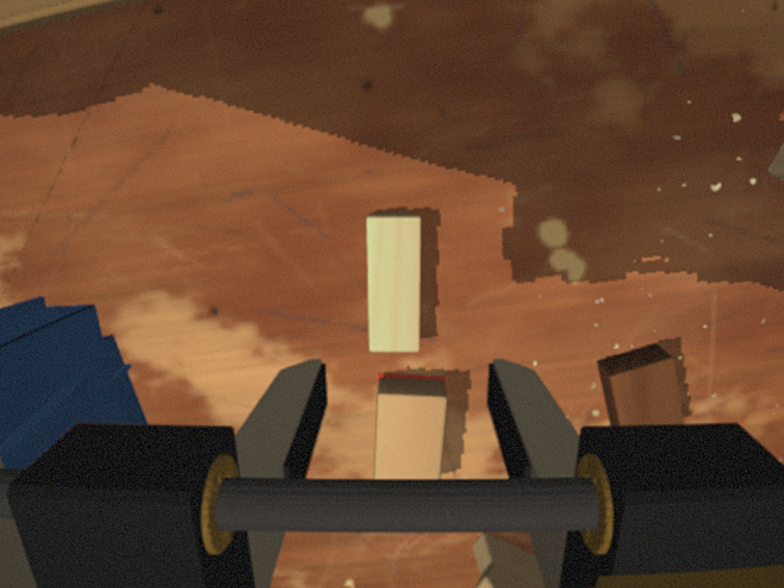

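Run:
```python
from h import *
import pickle
d=pickle.load(open("w3.pkl","rb"))
p=pix2w(d,np.array([(367,217),(420,215),(419,351),(370,352)])/1.4,.018)
print(p.round(4),p.mean(0))
s=arm.sense();m=R.from_quat(s["ee_rot"]).as_matrix();print(m.T@(p.mean(0)-s["ee_pos"]))
print(pix2w(d,np.array([(145,425)])/1.4,.21))
```

```text
[[ 0.6573 -0.1634  0.018 ]
 [ 0.6861 -0.1662  0.018 ]
 [ 0.6755 -0.2454  0.018 ]
 [ 0.6468 -0.2421  0.018 ]] [ 0.66640341 -0.2042578   0.018     ]
[-0.00715725 -0.00136175  0.08532267]
[[ 0.62118119 -0.17426492  0.21      ]]
```

>>> {"api": "jog_arm", "payload": {"translation": [[0,0,3.2],[0,0,3.2],[0,0,3.1],[0,0,0]], "rot": [[0,0,0],[0,0,0],[0,0,0],[0,0,0]], "fingers": [60,60,60,60]}}

```text
t: 5.32
ee_pos: [0.6716, -0.2065, 0.005]
ee_rot: [0.998, -0.067, -0.0, -0.0]
force: [-0.3, -0.3, 0.1]
width: 0.0558
```

>>> {"api": "jog_arm", "payload": {"translation": [[0,0,0],[0,0,0],[0,0,0],[0,0,0],[0,0,0]], "rot": [[0,0,0],[0,0,0],[0,0,0],[0,0,0],[0,0,0]], "fingers": [45,35,25,20,20]}}

```text
t: 5.95
ee_pos: [0.6718, -0.2068, 0.005]
ee_rot: [0.998, -0.067, 0.0, 0.0]
force: [-0.3, 0.2, 0.0]
width: 0.0191
```

Run:
```python
from h import *
import pickle
d=imaging.snapshot("wrist"); st(); pickle.dump(d,open("w4.pkl","wb"))
crop(d,0,0,560,420,1.4,"w4.png")
d=imaging.snapshot("scene");crop(d,230,120,430,260,4,"sc4.png")
```

```text
t 6.00 pos [ 0.6718 -0.2068  0.0049] w 0.0190 F [-0.2 -0.1  0. ] yaw_x -7.6 zax [-0. -0. -1.] q [-0.33  0.27  1.56 -0.    1.31 -0.2 ]
```

View pics/w4.png

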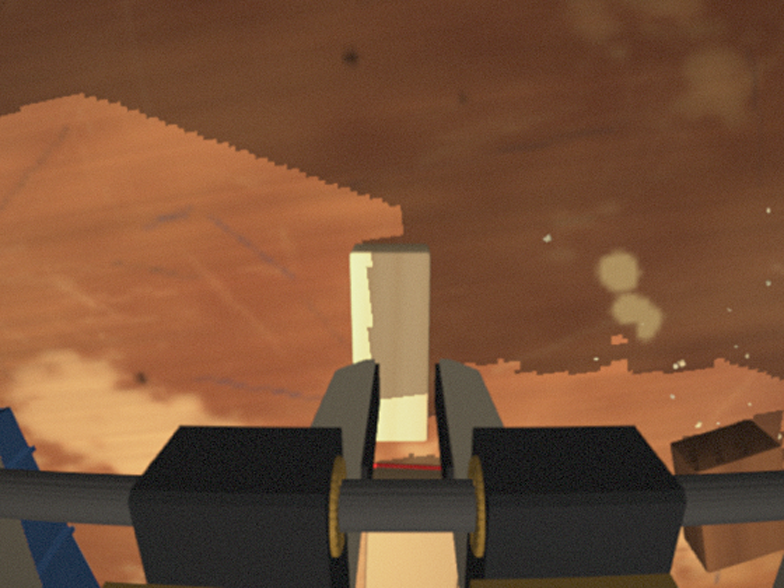

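View pics/sc4.png

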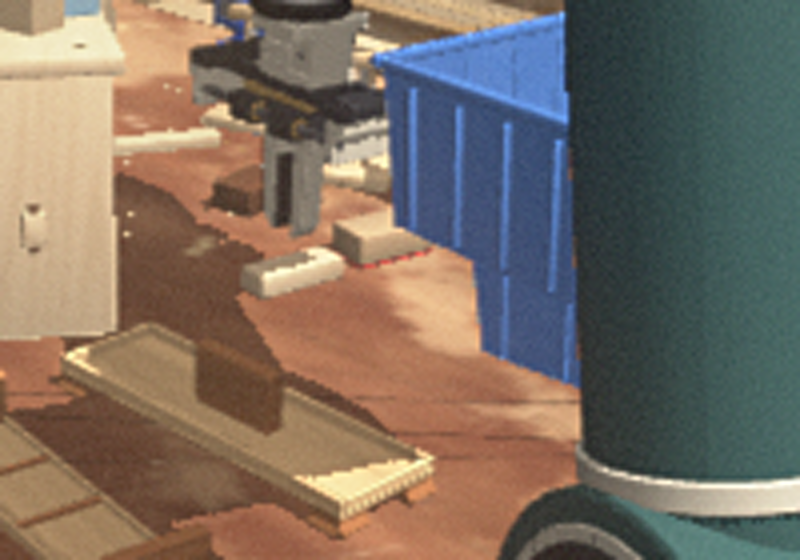

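Run:
```python
from h import *
import pickle
s=arm.sense();tcp=s["ee_pos"]
d=pickle.load(open("w4.pkl","rb")); D=pickle.load(open("d0.pkl","rb"))
print("wrist tcp px*1.4",w2pix(d,tcp)*1.4)
print("scene crop tcp",(w2pix(D["scene"],tcp)-[230,120])*4)
uv=np.array([(350,252),(429,250),(427,440),(372,440)])/1.4
for z in (.0,.018): print(z,pix2w(d,uv,z).round(4))
for z in (0,.02,.05,.08): print(z,pix2w(D["scene"],[(285/4+230,230/4+120),(310/4+230,234/4+120)],z).round(3).tolist())
print("cam",d["position"]); m=R.from_quat(s["ee_rot"]).as_matrix(); print(m.T@(d["position"]-tcp))
```

```text
wrist tcp px*1.4 [[405.94197174 343.96346176]]
scene crop tcp [[287.95152033 270.2549011 ]]
0.0 [[ 0.6545 -0.1664  0.    ]
 [ 0.686  -0.1699  0.    ]
 [ 0.6746 -0.2563  0.    ]
 [ 0.65   -0.253   0.    ]]
0.018 [[ 0.6569 -0.1629  0.018 ]
 [ 0.6857 -0.1661  0.018 ]
 [ 0.6753 -0.245   0.018 ]
 [ 0.6528 -0.242   0.018 ]]
0 [[0.742, -0.274, 0.0], [0.722, -0.284, 0.0]]
0.02 [[0.707, -0.238, 0.02], [0.688, -0.248, 0.02]]
0.05 [[0.655, -0.184, 0.05], [0.637, -0.193, 0.05]]
0.08 [[0.603, -0.13, 0.08], [0.586, -0.138, 0.08]]
cam [ 0.68248688 -0.12591395  0.20781636]
[-1.20768405e-04 -8.15990290e-02 -2.02942447e-01]
```

The fingers shut to 19 mm with no contact. The scene view and the wrist tip geometry both put the fingertips about 4 cm above the reported TCP, so they passed over the block. I'll reopen and go down in small steps, watching the force.

>>> {"api": "jog_arm", "payload": {"translation": [[0,0,0],[0,0,0],[0,0,0],[0,0,0],[0,0,0.5],[0,0,0.5],[0,0,0.5],[0,0,0]], "rot": [[0,0,0],[0,0,0],[0,0,0],[0,0,0],[0,0,0],[0,0,0],[0,0,0],[0,0,0]], "fingers": [60,60,60,60,60,60,60,60]}}

```text
t: 7.05
ee_pos: [0.6715, -0.2067, -0.0108]
ee_rot: [0.998, -0.067, -0.0, -0.0]
force: [-0.3, -0.3, 0.7]
width: 0.0561
```

Run:
```python
from h import *
st()
d=imaging.snapshot("scene");crop(d,260,140,360,210,8,"sc5.png")
```

```text
t 7.05 pos [ 0.6715 -0.2067 -0.0108] w 0.0561 F [-0.3 -0.3  0.7] yaw_x -7.6 zax [-0.001  0.    -1.   ] q [-0.33  0.28  1.57 -0.    1.29 -0.2 ]
```

View pics/sc5.png

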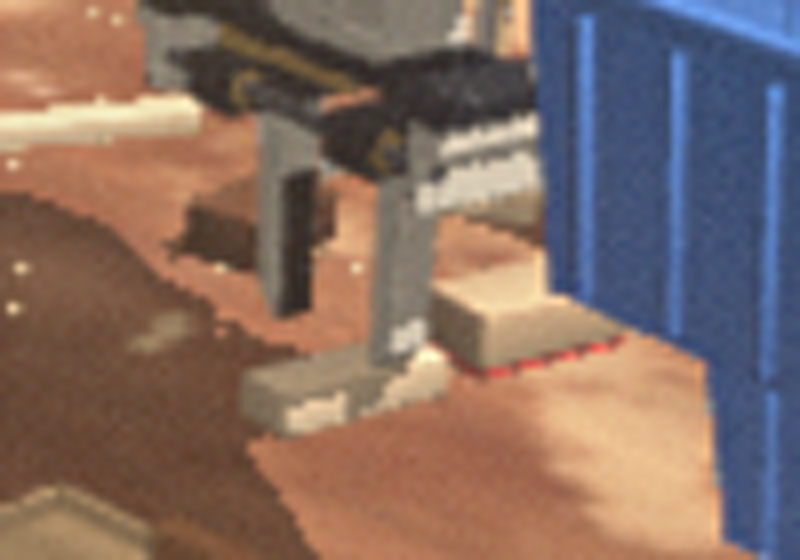

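Run:
```python
from h import *
from scipy.optimize import least_squares
d=imaging.snapshot("scene"); s=arm.sense(); m=R.from_quat(s["ee_rot"]).as_matrix()
for h in (.0,.03,.035,.04,.045):
    P=[s["ee_pos"]+m@np.array(v) for v in ([.028,-.0075,-h],[.028,.0075,-h],[-.028,-.0075,-h],[-.028,.0075,-h])]
    print(h,((w2pix(d,P)-[260,140])*8).round(0).tolist())
```

```text
0.0 [[277.0, 396.0], [306.0, 388.0], [363.0, 444.0], [393.0, 435.0]]
0.03 [[279.0, 326.0], [309.0, 319.0], [366.0, 373.0], [397.0, 365.0]]
0.035 [[280.0, 315.0], [310.0, 307.0], [367.0, 361.0], [397.0, 353.0]]
0.04 [[280.0, 303.0], [310.0, 295.0], [368.0, 349.0], [398.0, 341.0]]
0.045 [[280.0, 291.0], [311.0, 284.0], [368.0, 337.0], [399.0, 329.0]]
```

The two views agree that the real tips sit about 35 mm behind the reported TCP, so I'll use tip z = ee_z + 0.035. I'll descend another 1.8 cm and grip.

>>> {"api": "jog_arm", "payload": {"translation": [[0,0,0.6],[0,0,0.6],[0,0,0.6],[0,0,0],[0,0,0],[0,0,0],[0,0,0],[0,0,0]], "rot": [[0,0,0],[0,0,0],[0,0,0],[0,0,0],[0,0,0],[0,0,0],[0,0,0],[0,0,0]], "fingers": [60,60,60,60,40,30,20,20]}}

```text
t: 8.15
ee_pos: [0.6719, -0.2068, -0.0279]
ee_rot: [0.998, -0.067, 0.0, 0.0]
force: [-0.8, 0.5, 1.9]
width: 0.0298
```

>>> {"api": "jog_arm", "payload": {"translation": [[0,0,-3],[0,0,-6],[0,0,-6],[0,0,-6],[0,0,-6],[0,0,-6]], "rot": [[0,0,0],[0,0,0],[0,0,0],[0,0,0],[0,0,0],[0,0,0]], "fingers": [15,15,15,15,15,15]}}

```text
t: 8.9
ee_pos: [0.6715, -0.2067, 0.304]
ee_rot: [0.998, -0.067, 0.0, 0.0]
force: [-0.0, -0.6, 0.2]
width: 0.0298
```

>>> {"api": "jog_arm", "payload": {"translation": [[-3.3,-4.28,0],[-3.3,-4.28,0],[-3.3,-4.28,0],[-3.3,-4.28,0],[-3.3,-4.28,0],[-3.3,-4.28,0],[-3.3,-4.28,0],[-3.3,-4.28,0]], "rot": [[0,0,0],[0,0,0],[0,0,0],[0,0,0],[0,0,0],[0,0,0],[0,0,0],[0,0,0]], "fingers": [15,15,15,15,15,15,15,15]}}

```text
t: 9.9
ee_pos: [0.4545, 0.1689, 0.3021]
ee_rot: [0.998, -0.067, 0.0, -0.0]
force: [0.9, -0.4, -0.5]
width: 0.0297
```

>>> {"api": "jog_arm", "payload": {"translation": [[0,0,0],[0,0,0],[0,0,0],[0,0,0],[0,0,0],[0,0,0],[0,0,0],[0,0,0],[0,0,0],[0,0,0]], "rot": [[0,0,-9.92],[0,0,-9.92],[0,0,-9.92],[0,0,-9.92],[0,0,-9.92],[0,0,-9.92],[0,0,-9.92],[0,0,-9.92],[0,0,-9.92],[0,0,0]], "fingers": [15,15,15,15,15,15,15,15,15,15]}}

```text
t: 11.15
ee_pos: [0.4556, 0.1676, 0.302]
ee_rot: [0.757, 0.653, 0.0, 0.0]
force: [0.1, -0.3, -1.0]
width: 0.03
```

Run:
```python
from h import *
import pickle
d=imaging.snapshot("wrist"); st(); pickle.dump(d,open("w6.pkl","wb"))
crop(d,0,0,560,420,1.4,"w6.png")
```

```text
t 11.20 pos [0.4556 0.1676 0.302 ] w 0.0294 F [0.3 0.6 0.2] yaw_x 81.4 zax [ 0.  0. -1.] q [ 0.3  -0.3   1.64 -0.    1.81 -1.12]
```

View pics/w6.png

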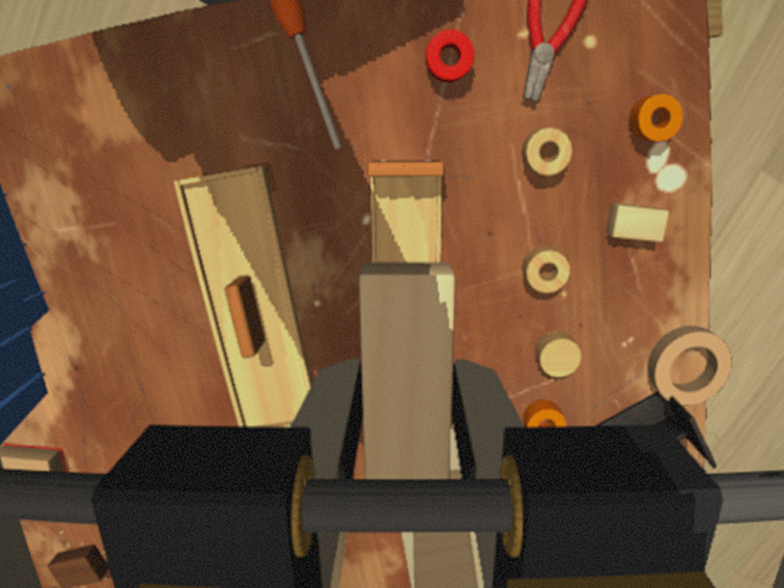

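Run:
```python
from h import *
import pickle
d=pickle.load(open("w6.pkl","rb"))
p=pix2w(d,np.array([(369,163),(443,163),(443,175),(369,175)])/1.4,.04); print(p.round(4).tolist(),p.mean(0).round(4))
v=p[0]-p[1]; print(np.degrees(np.arctan2(-v[0],v[1])),np.hypot(*v[:2]))
print(pix2w(d,np.array([(548,151),(547,271)])/1.4,.024).round(4))
# block bearing front end width
p=pix2w(d,np.array([(361,272),(454,268)])/1.4,.338); print(p.round(4))
# expected panel1 centre from earlier
c=np.array([.5168,.1581]);a=np.radians(-8.3);print(c-.117*np.array([np.cos(a),np.sin(a)]))
```

```text
[[0.391, 0.1447, 0.04], [0.4003, 0.2076, 0.04], [0.4104, 0.2063, 0.04], [0.401, 0.1431, 0.04]] [0.4007 0.1754 0.04  ]
171.55358537592556 0.06357641754725199
[[0.4038 0.3026 0.024 ]
 [0.5136 0.2932 0.024 ]]
[[0.4146 0.1589 0.338 ]
 [0.4177 0.1891 0.338 ]]
[0.40102548 0.17498968]
```

>>> {"api": "jog_arm", "payload": {"translation": [[0,0,6],[0,0,6],[0,0,6],[0,0,6],[0,0,4],[0,0,2],[0,0,1.5],[0,0,0.7],[0,0,0]], "rot": [[0,0,0],[0,0,0],[0,0,0],[0,0,0],[0,0,0],[0,0,0],[0,0,0],[0,0,0],[0,0,0]], "fingers": [15,15,15,15,15,15,15,15,15]}}

```text
t: 12.32
ee_pos: [0.4558, 0.1677, -0.0199]
ee_rot: [0.757, 0.653, 0.0, 0.0]
force: [0.4, 0.0, -0.1]
width: 0.0296
```

>>> {"api": "jog_arm", "payload": {"translation": [[0,0,0.2],[0,0,0.1],[0,0,0]], "rot": [[0,0,0],[0,0,0],[0,0,0]], "fingers": [15,15,15]}}

```text
t: 12.7
ee_pos: [0.4557, 0.1677, -0.0229]
ee_rot: [0.757, 0.654, 0.0, 0.0]
force: [0.1, -0.8, -0.7]
width: 0.0296
```

>>> {"api": "jog_arm", "payload": {"translation": [[0,0,0],[0,0,0],[0,0,0],[0,0,-1],[0,0,-2],[0,0,-4],[0,0,-6],[0,0,-6],[0,0,-3],[0,0,0]], "rot": [[0,0,0],[0,0,0],[0,0,0],[0,0,0],[0,0,0],[0,0,0],[0,0,0],[0,0,0],[0,0,0],[0,0,0]], "fingers": [46,46,46,46,46,60,66,66,66,66]}}

```text
t: 13.95
ee_pos: [0.4564, 0.1679, 0.2001]
ee_rot: [0.757, 0.654, 0.002, 0.001]
force: [-0.1, -0.2, -1.2]
width: 0.0614
```

Run:
```python
from h import *
import pickle
d=imaging.snapshot("wrist"); st(); pickle.dump(d,open("w7.pkl","wb"))
crop(d,0,0,560,420,1.4,"w7.png")
```

```text
t 14.00 pos [0.4558 0.1677 0.198 ] w 0.0615 F [-0.   0.2 -0.2] yaw_x 81.6 zax [ 0.002  0.001 -1.   ] q [ 0.3  -0.31  1.81 -0.    1.64 -1.12]
```

View pics/w7.png

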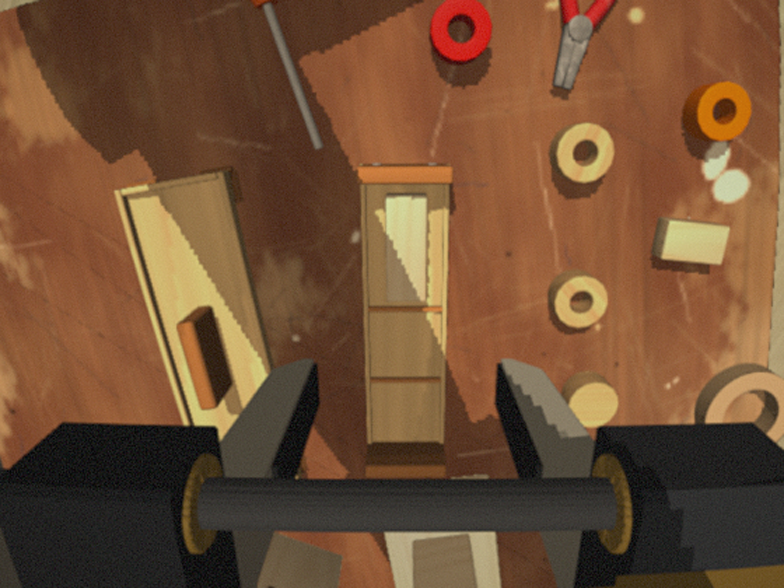

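```bash
cat >> h.py <<'E'
def go(target,s=None):
    s=s or arm.sense(); m=R.from_quat(s["ee_rot"]).as_matrix()
    print("tool cm",(m.T@(np.array(target)-s["ee_pos"])*100).round(2))
E
python3 - <<'E'
from h import *
import pickle
d=pickle.load(open("w7.pkl","rb"))
crop(d,370,70,560,300,2.6,"w7c.png")
print(pix2w(d,np.array([(584,152),(580,301)])/1.4,.024).round(4))
p=pix2w(d,np.array([(358,166),(452,166),(452,183),(358,183)])/1.4,.04);print(p.mean(0))
p=pix2w(d,np.array([(387,194),(428,194),(427,306),(388,304)])/1.4,.022);print(p.round(3).tolist())
go([.514,.2935,.1]); go([.5976,.146,.1]); go([.404,.303,.1])
E
```

```text
[[0.4032 0.3024 0.024 ]
 [0.513  0.2933 0.024 ]]
[0.4000099  0.17561163 0.04      ]
[[0.413, 0.161, 0.022], [0.417, 0.19, 0.022], [0.5, 0.178, 0.022], [0.495, 0.149, 0.022]]
tool cm [13.28  3.91  9.81]
tool cm [-0.1  14.32  9.82]
tool cm [12.62 -7.11  9.79]
```

View pics/w7c.png

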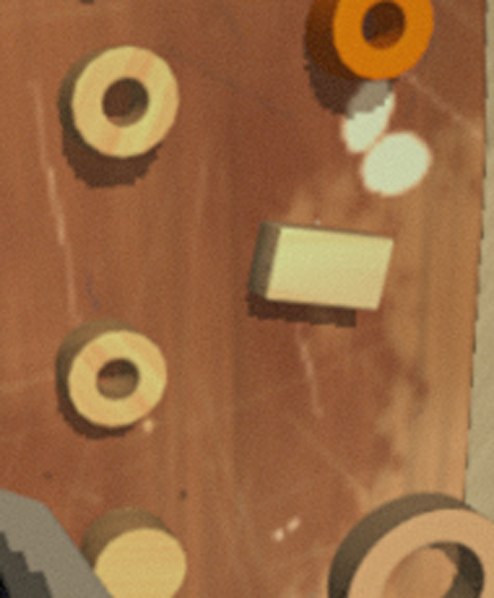

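>>> {"api": "jog_arm", "payload": {"translation": [[4.42,1.28,0],[4.42,1.28,0],[4.42,1.28,0],[0,0,4],[0,0,5],[0,0,5],[0,0,0],[0,0,0]], "rot": [[0,0,0],[0,0,0],[0,0,0],[0,0,0],[0,0,0],[0,0,0],[0,0,0],[0,0,0]], "fingers": [66,66,66,66,66,66,66,66]}}

```text
t: 15.0
ee_pos: [0.5134, 0.2935, 0.0585]
ee_rot: [0.757, 0.654, 0.001, 0.0]
force: [-0.2, 0.7, 0.5]
width: 0.0614
```

Run:
```python
from h import *
st(); go([.5133,.2933,-.027])
```

```text
t 15.00 pos [0.5134 0.2935 0.0585] w 0.0614 F [-0.2  0.7  0.5] yaw_x 81.6 zax [ 0.001  0.    -1.   ] q [ 0.48 -0.01  1.77  0.    1.38 -0.95]
tool cm [-0.03 -0.01  8.55]
```

>>> {"api": "jog_arm", "payload": {"translation": [[0,0,4],[0,0,3],[0,0,1.5],[0,0,0],[0,0,0],[0,0,0],[0,0,0]], "rot": [[0,0,0],[0,0,0],[0,0,0],[0,0,0],[0,0,0],[0,0,0],[0,0,0]], "fingers": [66,66,66,66,50,35,30]}}

```text
t: 15.88
ee_pos: [0.5134, 0.2935, -0.027]
ee_rot: [0.757, 0.654, 0.001, 0.0]
force: [-1.4, -0.7, 6.1]
width: 0.0409
```

>>> {"api": "jog_arm", "payload": {"translation": [[0,0,0],[0,0,-2],[0,0,-4],[0,0,-4],[0,0,0]], "rot": [[0,0,0],[0,0,0],[0,0,0],[0,0,0],[0,0,0]], "fingers": [30,30,30,30,30]}}

```text
t: 16.5
ee_pos: [0.5145, 0.2941, 0.0768]
ee_rot: [0.757, 0.654, 0.003, 0.001]
force: [0.2, 0.3, -1.1]
width: 0.0407
```

Run:
```python
from h import *
st(); go([.5976,.146,-.022])
d=imaging.snapshot("wrist");crop(d,0,0,560,420,1.4,"w8.png")
```

```text
t 16.50 pos [0.5145 0.2941 0.0768] w 0.0407 F [ 0.2  0.3 -1.1] yaw_x 81.6 zax [ 0.005  0.003 -1.   ] q [ 0.48 -0.02  1.75  0.    1.4  -0.95]
tool cm [-13.48  10.33   9.88]
```

View pics/w8.png

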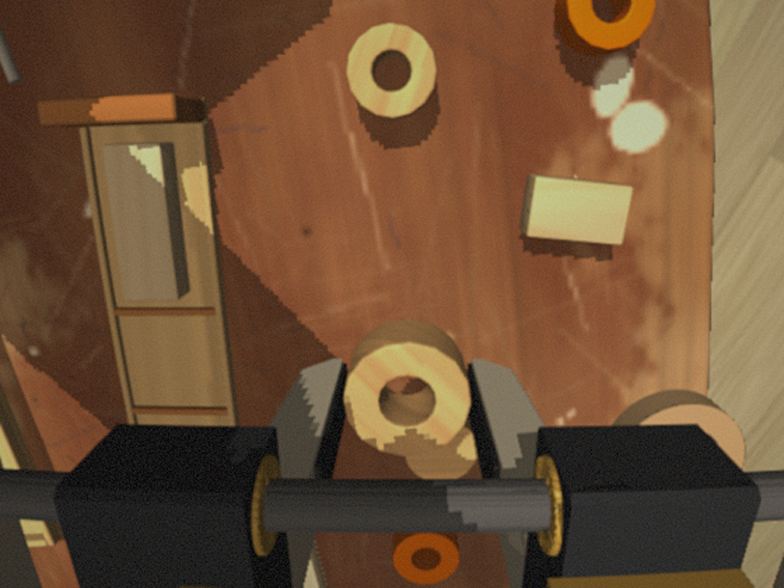

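>>> {"api": "jog_arm", "payload": {"translation": [[-4.5,3.43,0],[-4.5,3.43,0],[-4.5,3.43,0],[0,0,0],[0,0,0]], "rot": [[0,0,0],[0,0,0],[0,0,0],[0,0,0],[0,0,0]], "fingers": [30,30,30,30,30]}}

```text
t: 17.18
ee_pos: [0.5945, 0.1448, 0.0712]
ee_rot: [0.757, 0.653, -0.001, -0.0]
force: [-0.1, 0.2, -0.7]
width: 0.041
```

Run:
```python
from h import *
st(); go([.5976,.146,-.023])
d=imaging.snapshot("wrist");crop(d,0,0,560,420,1.4,"w9.png")
```

```text
t 17.18 pos [0.5945 0.1448 0.0712] w 0.0410 F [-0.1  0.2 -0.7] yaw_x 81.6 zax [-0.001  0.    -1.   ] q [ 0.2   0.03  1.71  0.    1.4  -1.23]
tool cm [0.16 0.3  9.42]
```

View pics/w9.png

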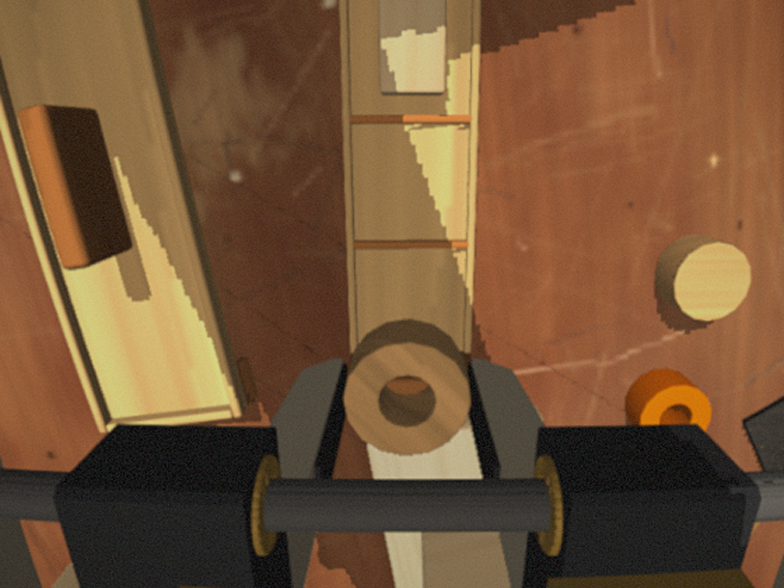

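Run:
```python
from h import *
d=imaging.snapshot("wrist")
p=pix2w(d,np.array([(355,245),(467,244),(352,119),(471,118)])/1.4,.008);print(p.round(4))
u=np.array([.9893,-.1461]); print((p[0]+p[1])[:2]/2+.031*u,(p[2]+p[3])[:2]/2+.031*u)
```

```text
[[0.5625 0.1235 0.008 ]
 [0.5703 0.1804 0.008 ]
 [0.5011 0.1326 0.008 ]
 [0.509  0.1896 0.008 ]]
[0.59703723 0.14744466] [0.53574206 0.15657372]
```

>>> {"api": "jog_arm", "payload": {"translation": [[0.28,0.22,0],[0,0,3.5],[0,0,3],[0,0,1.5],[0,0,0.9],[0,0,0.4],[0,0,0]], "rot": [[0,0,0],[0,0,0],[0,0,0],[0,0,0],[0,0,0],[0,0,0],[0,0,0]], "fingers": [30,30,30,30,30,30,30]}}

```text
t: 18.15
ee_pos: [0.598, 0.1473, -0.0205]
ee_rot: [0.757, 0.654, 0.0, 0.0]
force: [0.9, 0.9, -0.5]
width: 0.0411
```

>>> {"api": "jog_arm", "payload": {"translation": [[0,0,0.2],[0,0,0],[0,0,0],[0,0,0],[0,0,-1],[0,0,-3],[0,0,-6],[0,0,-4],[0,0,0],[0,0,0]], "rot": [[0,0,0],[0,0,0],[0,0,0],[0,0,0],[0,0,0],[0,0,0],[0,0,0],[0,0,0],[0,0,0],[0,0,0]], "fingers": [30,30,58,58,58,58,66,66,66,66]}}

```text
t: 19.4
ee_pos: [0.5974, 0.1471, 0.1166]
ee_rot: [0.757, 0.654, -0.0, -0.0]
force: [-0.4, -1.1, 0.3]
width: 0.0615
```

Run:
```python
from h import *
st(); go([.4037,.3027,.117])
```

```text
t 19.40 pos [0.5974 0.1471 0.1166] w 0.0615 F [-0.4 -1.1  0.3] yaw_x 81.6 zax [-0. -0. -1.] q [ 0.2   0.01  1.66 -0.    1.47 -1.22]
tool cm [ 12.58 -21.43  -0.04]
```

>>> {"api": "jog_arm", "payload": {"translation": [[2.52,-4.29,0],[2.52,-4.29,0],[2.52,-4.29,0],[2.52,-4.29,0],[2.52,-4.29,0],[0,0,3],[0,0,3],[0,0,0],[0,0,0]], "rot": [[0,0,0],[0,0,0],[0,0,0],[0,0,0],[0,0,0],[0,0,0],[0,0,0],[0,0,0],[0,0,0]], "fingers": [66,66,66,66,66,66,66,66,66]}}

```text
t: 20.52
ee_pos: [0.4039, 0.303, 0.0575]
ee_rot: [0.757, 0.654, -0.0, -0.0]
force: [0.6, 0.5, -0.1]
width: 0.0611
```

Run:
```python
from h import *
st(); go([.4037,.3027,-.027])
d=imaging.snapshot("wrist");crop(d,0,0,560,420,1.4,"w10.png")
```

```text
t 20.52 pos [0.4039 0.303  0.0575] w 0.0611 F [ 0.6  0.5 -0.1] yaw_x 81.6 zax [-0. -0. -1.] q [ 0.59 -0.2   1.95  0.    1.39 -0.83]
tool cm [-0.03 -0.02  8.45]
```

View pics/w10.png

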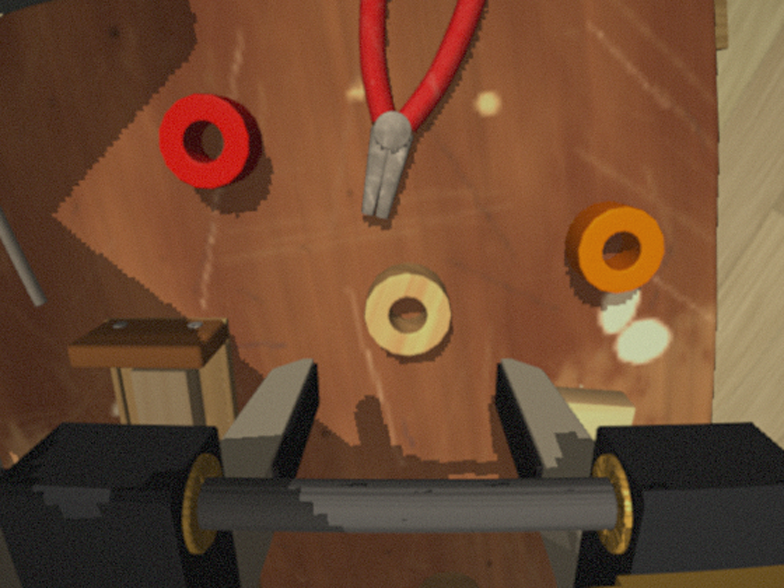

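>>> {"api": "jog_arm", "payload": {"translation": [[0,0,4],[0,0,3],[0,0,1.4],[0,0,0],[0,0,0],[0,0,0],[0,0,0],[0,0,0]], "rot": [[0,0,0],[0,0,0],[0,0,0],[0,0,0],[0,0,0],[0,0,0],[0,0,0],[0,0,0]], "fingers": [66,66,66,66,50,35,30,30]}}

```text
t: 21.58
ee_pos: [0.4043, 0.3033, -0.0261]
ee_rot: [0.757, 0.654, 0.001, 0.0]
force: [-1.2, -1.2, 6.2]
width: 0.0417
```

>>> {"api": "jog_arm", "payload": {"translation": [[0,0,-2],[0,0,-4],[0,0,-6],[0,0,0],[0,0,0]], "rot": [[0,0,0],[0,0,0],[0,0,0],[0,0,0],[0,0,0]], "fingers": [30,30,30,30,30]}}

```text
t: 22.2
ee_pos: [0.4036, 0.3029, 0.0926]
ee_rot: [0.757, 0.654, 0.0, 0.0]
force: [-0.9, 0.1, -0.4]
width: 0.0416
```

Run:
```python
from h import *
st(); go([.5358,.1563,-.023])
```

```text
t 22.20 pos [0.4036 0.3029 0.0926] w 0.0416 F [-0.9  0.1 -0.4] yaw_x 81.6 zax [ 0.  0. -1.] q [ 0.59 -0.22  1.91 -0.    1.45 -0.83]
tool cm [-12.59  15.21  11.56]
```

>>> {"api": "jog_arm", "payload": {"translation": [[-3.15,3.8,0],[-3.15,3.8,0],[-3.15,3.8,0],[-3.15,3.8,0],[0,0,3],[0,0,0],[0,0,0]], "rot": [[0,0,0],[0,0,0],[0,0,0],[0,0,0],[0,0,0],[0,0,0],[0,0,0]], "fingers": [30,30,30,30,30,30,30]}}

```text
t: 23.08
ee_pos: [0.5355, 0.1566, 0.063]
ee_rot: [0.757, 0.654, -0.0, -0.0]
force: [0.4, 0.8, 0.7]
width: 0.0413
```

Run:
```python
from h import *
st(); go([.5358,.1563,-.022])
d=imaging.snapshot("wrist");crop(d,0,0,560,420,1.4,"w11.png")
```

```text
t 23.07 pos [0.5355 0.1566 0.063 ] w 0.0413 F [0.4 0.8 0.7] yaw_x 81.7 zax [-0.001 -0.    -1.   ] q [ 0.24 -0.08  1.84  0.    1.39 -1.19]
tool cm [-0.02  0.04  8.5 ]
```

View pics/w11.png

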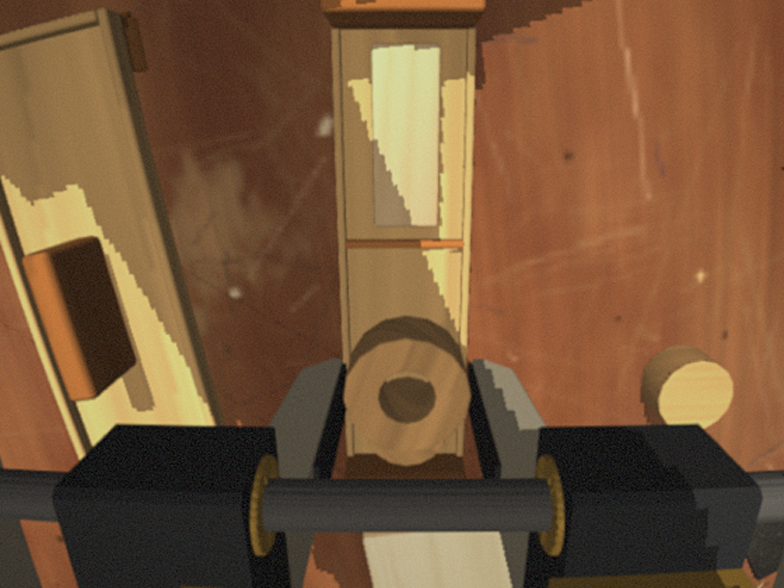

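>>> {"api": "jog_arm", "payload": {"translation": [[0,0,3.5],[0,0,3],[0,0,1.2],[0,0,0.5],[0,0,0.2],[0,0,0]], "rot": [[0,0,0],[0,0,0],[0,0,0],[0,0,0],[0,0,0],[0,0,0]], "fingers": [30,30,30,30,30,30]}}

```text
t: 23.88
ee_pos: [0.5363, 0.1564, -0.0203]
ee_rot: [0.757, 0.654, 0.0, 0.0]
force: [-0.9, -0.0, 0.1]
width: 0.0419
```

>>> {"api": "jog_arm", "payload": {"translation": [[0,0,0.1],[0,0,0],[0,0,0],[0,0,0],[0,0,-1],[0,0,-3],[0,0,-6],[0,0,-6],[0,0,-6],[0,0,-2],[0,0,0],[0,0,0]], "rot": [[0,0,0],[0,0,0],[0,0,0],[0,0,0],[0,0,0],[0,0,0],[0,0,0],[0,0,0],[0,0,0],[0,0,0],[0,0,0],[0,0,0]], "fingers": [30,30,58,58,58,58,58,58,58,58,58,58]}}

```text
t: 25.38
ee_pos: [0.5353, 0.1561, 0.2159]
ee_rot: [0.757, 0.654, -0.001, -0.001]
force: [-0.3, 0.0, -0.9]
width: 0.0538
```

Run:
```python
from h import *
import pickle
st()
d=imaging.snapshot("wrist");crop(d,0,0,560,420,1.4,"w12.png");pickle.dump(d,open("w12.pkl","wb"))
d=imaging.snapshot("scene");crop(d,170,180,350,290,4.4,"sc12.png")
go([.5133,.0055,.2])
```

```text
t 25.38 pos [0.5353 0.1561 0.2159] w 0.0538 F [-0.3  0.  -0.9] yaw_x 81.6 zax [-0.002 -0.001 -1.   ] q [ 0.24 -0.15  1.65 -0.    1.64 -1.19]
tool cm [-15.22   0.02   1.61]
```

View pics/w12.png

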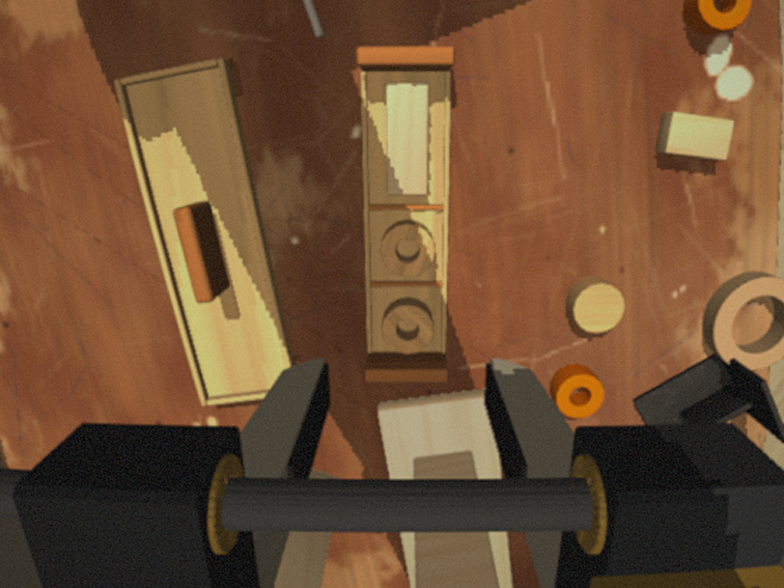

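View pics/sc12.png

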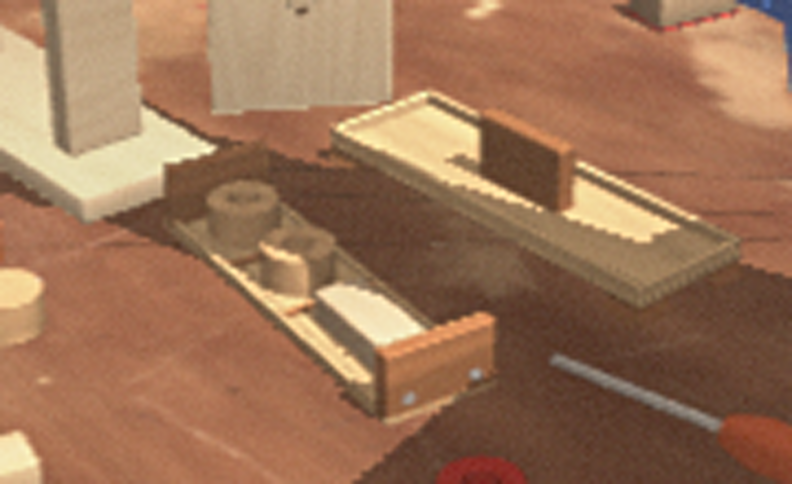

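Run:
```python
from h import *
import pickle
d=pickle.load(open("w12.pkl","rb"))
p=pix2w(d,np.array([(357,47),(454,47),(454,65),(357,66)])/1.4,.04);q=pix2w(d,np.array([(366,370),(447,370),(447,381),(366,381)])/1.4,.04)
a,b=p.mean(0),q.mean(0);v=b-a;print(a,b,(a+b)/2,np.hypot(*v[:2]),np.degrees(np.arctan2(v[1],v[0])))
```

```text
[0.40119185 0.17515666 0.04      ] [0.63192302 0.14179683 0.04      ] [0.51655744 0.15847674 0.04      ] 0.2331303232263561 -8.226990750507143
```

>>> {"api": "jog_arm", "payload": {"translation": [[-5.07,0,0],[-5.07,0,0],[-5.07,0,0],[0,0,0],[0,0,0],[0,0,0]], "rot": [[0,0,0],[0,0,0],[0,0,0],[0,0,-8.3],[0,0,0],[0,0,0]], "fingers": [58,58,58,50,45,45]}}

```text
t: 26.22
ee_pos: [0.5137, 0.0062, 0.2173]
ee_rot: [0.708, 0.706, -0.0, -0.0]
force: [0.3, 0.5, 0.2]
width: 0.042
```

Run:
```python
from h import *
import pickle
st()
d=imaging.snapshot("wrist");crop(d,0,0,560,420,1.4,"w13.png");pickle.dump(d,open("w13.pkl","wb"))
d=imaging.snapshot("scene");pickle.dump(d,open("s13.pkl","wb"))
```

```text
t 26.23 pos [0.5137 0.0062 0.2173] w 0.0420 F [0.3 0.5 0.2] yaw_x 89.8 zax [-0.001  0.    -1.   ] q [-0.04 -0.25  1.73  0.    1.66 -1.6 ]
```

View pics/w13.png

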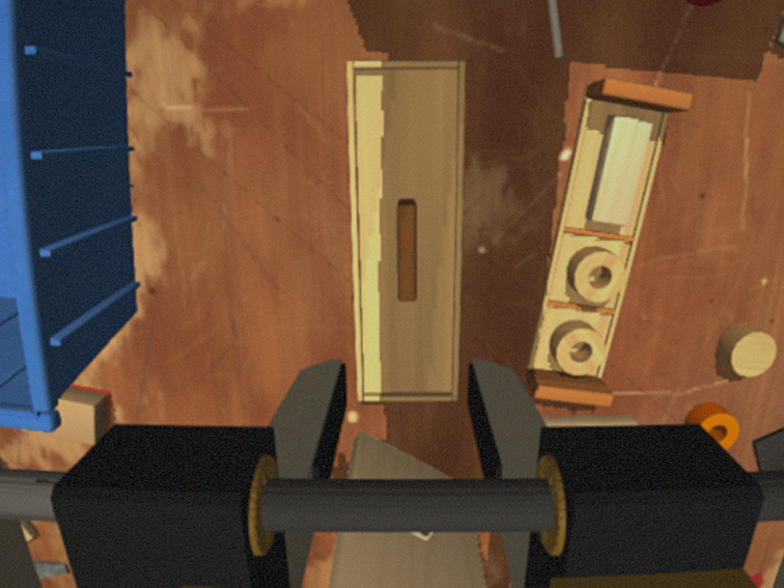

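Run:
```python
from h import *
import pickle
d=pickle.load(open("w13.pkl","rb"))
crop(d,240,30,345,300,2.2,"w13c.png")
for z in(.022,.025,.03):
    p=pix2w(d,np.array([(347,62),(466,62),(456,402),(361,402)])/1.4,z);print(z,p[:,:2].round(4).tolist(),p.mean(0).round(4))
    v=(p[2]+p[3]-p[0]-p[1]);print(np.degrees(np.arctan2(v[1],v[0])), np.hypot(*v[:2])/2)
p=pix2w(d,np.array([(398,205),(416,205),(416,300),(398,300)])/1.4,.059);print(p[:,:2].round(4).tolist(),p.mean(0))
go([.513,.006,0])
```

```text
0.022 [[0.3793, -0.0353], [0.3797, 0.0488], [0.6455, 0.0474], [0.6452, -0.0327]] [0.5124 0.0071 0.022 ]
0.12981069319193372 0.26587452666541456
0.025 [[0.3797, -0.0349], [0.3801, 0.0485], [0.6439, 0.0471], [0.6436, -0.0324]] [0.5118 0.0071 0.025 ]
0.1298106931919343 0.2638711659940025
0.03 [[0.3804, -0.0344], [0.3807, 0.0479], [0.6413, 0.0466], [0.641, -0.0319]] [0.5108 0.0071 0.03  ]
0.12981069319193317 0.26053223154164923
[[0.4763, 0.0006], [0.4763, 0.0129], [0.544, 0.0129], [0.5439, 0.0]] [0.51013156 0.0066035  0.059     ]
tool cm [-0.03 -0.06 21.75]
```

View pics/w13c.png

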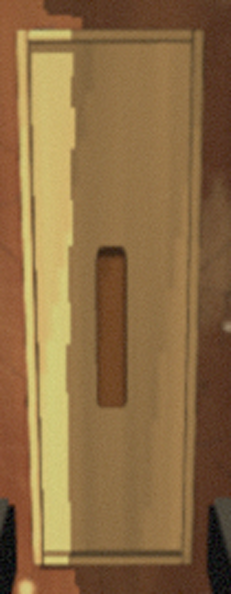

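>>> {"api": "jog_arm", "payload": {"translation": [[0.06,-0.2,0],[0,0,5],[0,0,6],[0,0,5],[0,0,3],[0,0,2],[0,0,1.5],[0,0,0],[0,0,0]], "rot": [[0,0,-0.2],[0,0,0],[0,0,0],[0,0,0],[0,0,0],[0,0,0],[0,0,0],[0,0,0],[0,0,0]], "fingers": [45,45,45,45,45,45,45,45,45]}}

```text
t: 27.45
ee_pos: [0.5124, 0.0064, -0.006]
ee_rot: [0.706, 0.708, 0.0, 0.001]
force: [-0.6, 1.1, 0.9]
width: 0.0419
```

Run:
```python
from h import *
st()
d=imaging.snapshot("scene");crop(d,200,120,360,250,4.9,"sc14.png")
```

```text
t 27.45 pos [ 0.5124  0.0064 -0.006 ] w 0.0419 F [-0.6  1.1  0.9] yaw_x 90.1 zax [ 0.001 -0.    -1.   ] q [-0.04 -0.13  2.   -0.    1.27 -1.61]
```

View pics/sc14.png

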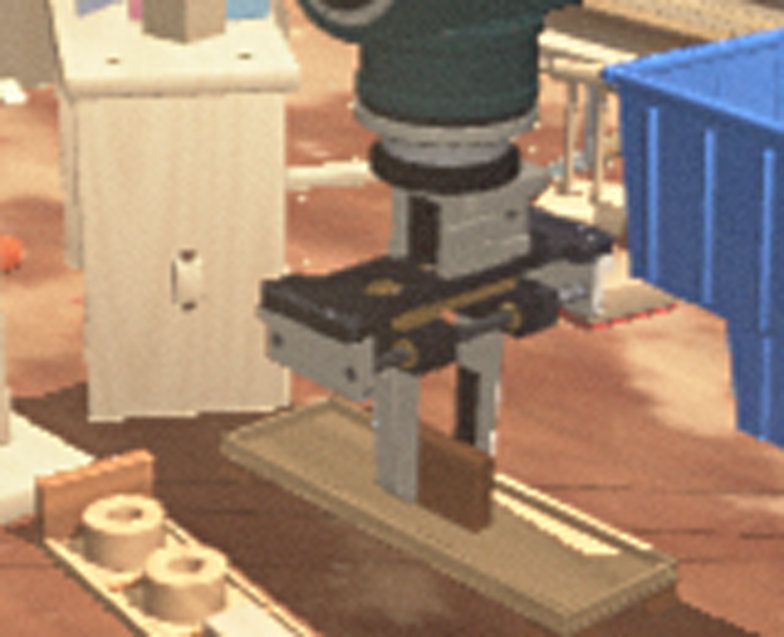

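>>> {"api": "jog_arm", "payload": {"translation": [[0,0,0],[0,0,0],[0,0,0],[0,0,0],[0,0,-2],[0,0,-4],[0,0,-4],[0,0,-4],[0,0,0],[0,0,0]], "rot": [[0,0,0],[0,0,0],[0,0,0],[0,0,0],[0,0,0],[0,0,0],[0,0,0],[0,0,0],[0,0,0],[0,0,0]], "fingers": [30,15,5,5,5,5,5,5,5,5]}}

```text
t: 28.75
ee_pos: [0.5114, 0.0064, 0.1328]
ee_rot: [0.706, 0.708, -0.0, -0.0]
force: [-0.2, 0.6, -1.6]
width: 0.0134
```

Run:
```python
from h import *
import pickle
st()
d=imaging.snapshot("wrist");crop(d,0,0,560,420,1.4,"w15.png");pickle.dump(d,open("w15.pkl","wb"))
```

```text
t 28.75 pos [0.5114 0.0064 0.1328] w 0.0134 F [-0.2  0.6 -1.6] yaw_x 90.1 zax [-0.  0. -1.] q [-0.04 -0.23  1.85  0.    1.52 -1.61]
```

View pics/w15.png

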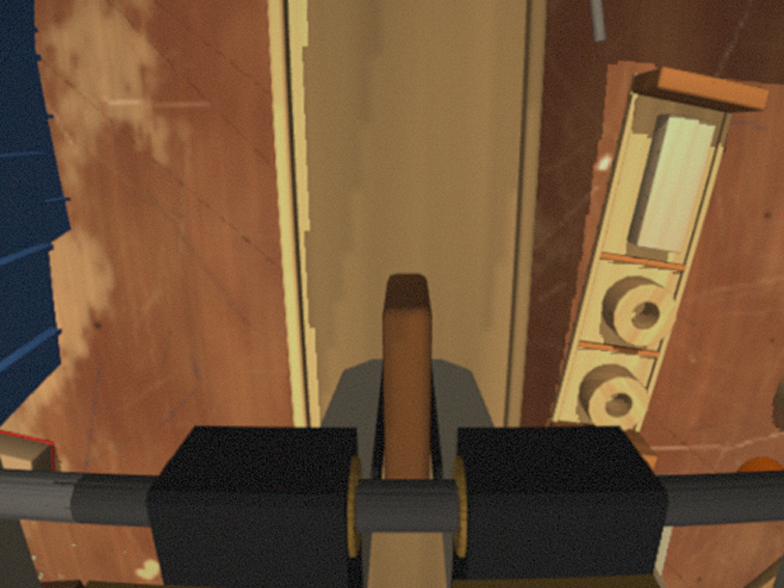

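```bash
python3 - <<'E'
from h import *
import pickle
d=pickle.load(open("w15.pkl","rb"));s=arm.sense();m=R.from_quat(s["ee_rot"]).as_matrix()
dz=s["ee_pos"][2]+.006
p=pix2w(d,np.array([(386,308),(430,308)])/1.4,.059+dz); print("handle front edge tool",((p-s["ee_pos"])@m).round(4))
p=pix2w(d,np.array([(274,30),(296,400),(546,30),(522,400)])/1.4,.025+dz); q=((p-s["ee_pos"])@m); print("rims tool",q.round(4))
d=pickle.load(open("w13.pkl","rb"))
p=pix2w(d,np.array([(398,205),(416,205)])/1.4,.059);print(p)
for t in ([.5166,.1582,.1328],): go(t)
E
cat > /dev/null
```

```text
handle front edge tool [[-0.0054 -0.036  -0.065 ]
 [ 0.0067 -0.036  -0.065 ]]
rims tool [[-0.04   -0.1136 -0.0309]
 [-0.0403  0.0106 -0.031 ]
 [ 0.0426 -0.1136 -0.0309]
 [ 0.0425  0.0106 -0.031 ]]
[[0.47626765 0.00060616 0.059     ]
 [0.47631614 0.01285965 0.059     ]]
tool cm [15.18  0.57 -0.06]
```

>>> {"api": "jog_arm", "payload": {"translation": [[0,0,-1],[0,0,0],[0,0,0]], "rot": [[0,0,4.2],[0,0,4.2],[0,0,0]], "fingers": [5,5,5]}}

```text
t: 29.18
ee_pos: [0.5112, 0.0064, 0.1418]
ee_rot: [0.756, 0.655, -0.001, -0.001]
force: [-0.2, -0.9, -1.9]
width: 0.0139
```

Run:
```python
from h import *
st(); go([.5175,.1571,.07])
```

```text
t 29.18 pos [0.5112 0.0064 0.1418] w 0.0139 F [-0.2 -0.9 -1.9] yaw_x 81.8 zax [-0.002  0.    -1.   ] q [-0.04 -0.23  1.84 -0.    1.54 -1.46]
tool cm [15.01 -1.52  7.18]
```

>>> {"api": "jog_arm", "payload": {"translation": [[3.75,-0.38,0],[3.75,-0.38,0],[3.75,-0.38,0],[3.76,-0.38,0],[0,0,3],[0,0,3],[0,0,3],[0,0,0],[0,0,0]], "rot": [[0,0,0],[0,0,0],[0,0,0],[0,0,0],[0,0,0],[0,0,0],[0,0,0],[0,0,0],[0,0,0]], "fingers": [5,5,5,5,5,5,5,5,5]}}

```text
t: 30.3
ee_pos: [0.5186, 0.1572, 0.0539]
ee_rot: [0.756, 0.655, 0.0, 0.0]
force: [0.6, 0.8, -1.0]
width: 0.0138
```

Run:
```python
from h import *
st(); go([.5175,.1571,.039])
d=imaging.snapshot("scene");crop(d,190,170,310,290,5,"sc16.png")
d=imaging.snapshot("side");crop(d,210,160,340,260,6,"si16.png")
```

```text
t 30.30 pos [0.5186 0.1572 0.0539] w 0.0138 F [ 0.6  0.8 -1. ] yaw_x 81.8 zax [ 0.001  0.    -1.   ] q [ 0.25 -0.11  1.88 -0.    1.37 -1.18]
tool cm [-0.02 -0.1   1.49]
```

View pics/sc16.png

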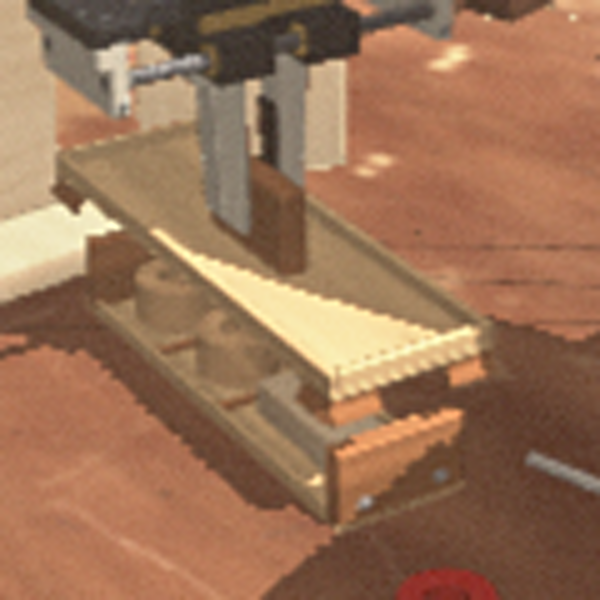

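View pics/si16.png

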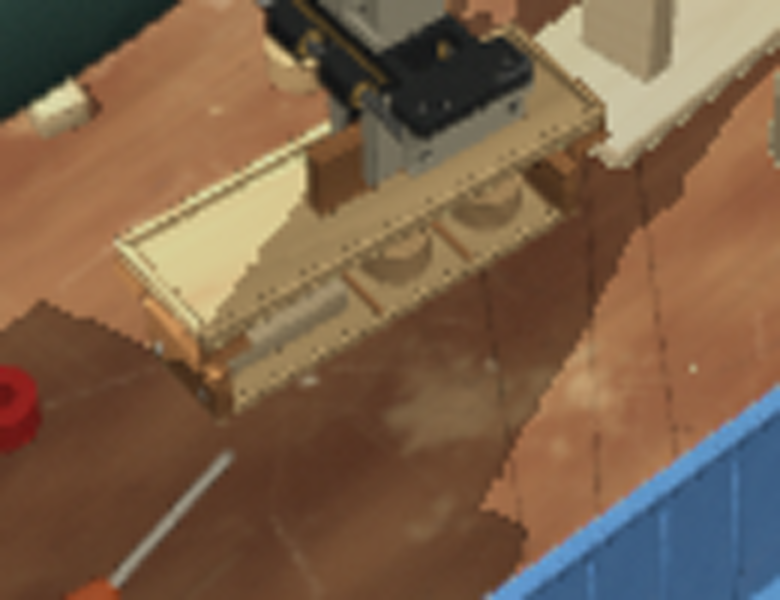

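Run:
```python
from h import *
from scipy.optimize import least_squares
S=imaging.snapshot("scene");D=imaging.snapshot("side")
def tri(a,b):
    a=np.array(a)/5+[190,170];b=np.array(b)/6+[210,160]
    f=lambda p:np.r_[w2pix(S,p)[0]-a,w2pix(D,p)[0]-b]
    r=least_squares(f,[.5,0,.1]); return r.x,r.fun.round(1)
A,ea=tri((332,375),(118,243));B,eb=tri((488,324),(203,347));print(A.round(4),ea,B.round(4),eb)
u=np.array([.9895,-.144]);print("stack centre est",(A+B)[:2]/2+.132*u)
print("panel1 top outer from scene",pix2w(S,np.array([(333,452),(461,410)])/5+[190,170],.04).round(4))
print("expected w/ c", np.array([.5166,.1582])-.123*u+.033*np.array([.144,.9895]),np.array([.5166,.1582])-.123*u-.033*np.array([.144,.9895]))
# predicted scene px of tray corner if stack centred at target, z from tri
```

```text
[0.394  0.2143 0.0828] [ 0.   0.   0.  -0.1] [0.3815 0.1347 0.0816] [ 0.6  0.6  0.4 -1.2]
stack centre est [0.51840354 0.15548115]
panel1 top outer from scene [[0.4001 0.2091 0.04  ]
 [0.389  0.1445 0.04  ]]
expected w/ c [0.3996435 0.2085655] [0.3901395 0.1432585]
```

Run:
```python
from h import *
S=imaging.snapshot("scene");D=imaging.snapshot("side")
u=np.array([.9895,-.144])
for z in (.0825,.085):
    p=pix2w(S,np.array([(332,375),(488,324)])/5+[190,170],z)[:,:2];print("scene",z,p.round(4).tolist(),p.mean(0)+.132*u,np.hypot(*(p[0]-p[1])))
    p=pix2w(D,np.array([(118,243),(203,347)])/6+[210,160],z)[:,:2];print("side",z,p.round(4).tolist(),p.mean(0)+.132*u,np.hypot(*(p[0]-p[1])))
cv2.imwrite("pics/sc17.png",cv2.resize(S["pixels"][225:285,245:300],None,fx=10,fy=10,interpolation=cv2.INTER_CUBIC))
```

```text
scene 0.0825 [[0.3946, 0.2139], [0.3833, 0.135]] [0.51956966 0.15543437] 0.07973524280199663
side 0.0825 [[0.394, 0.2144], [0.3771, 0.1315]] [0.51616486 0.15394924] 0.08454398640246977
scene 0.085 [[0.3914, 0.2166], [0.3801, 0.1381]] [0.51636713 0.15834898] 0.07930814711145051
side 0.085 [[0.3927, 0.2126], [0.3759, 0.1299]] [0.51487471 0.15223415] 0.08435375307037715
```

View pics/sc17.png

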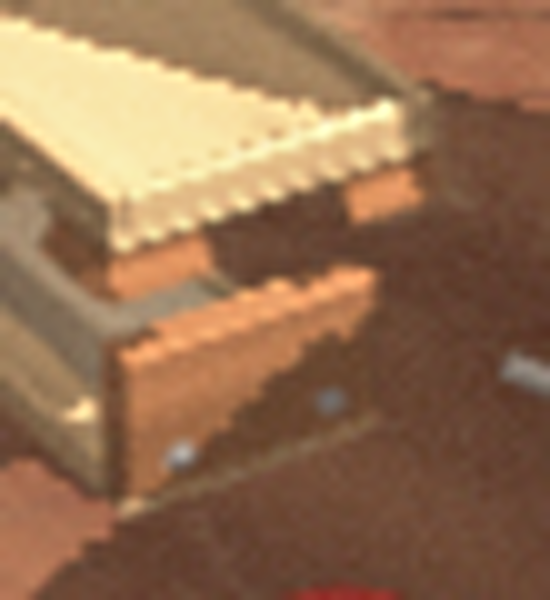

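Run:
```python
from h import *
S=imaging.snapshot("scene")
u=np.array([.9895,-.144]);v=np.array([.144,.9895])
for z in (.058,.060,.062):
    p=pix2w(S,np.array([(108,298),(425,200)])/10+[245,225],z)[:,:2]
    print(z,p.round(4).tolist(),np.hypot(*(p[0]-p[1])),"mid",p.mean(0),"centre if half-length .132",p.mean(0)+.132*u)
# panel base/tops
p=pix2w(S,np.array([(118,350),(380,270)])/10+[245,225],.04)[:,:2];print(p,p.mean(0)+.123*u)
```

```text
0.058 [[0.3963, 0.2144], [0.3815, 0.1361]] 0.07966889084841818 mid [0.38890095 0.17522471] centre if half-length .132 [0.51951495 0.15621671]
0.06 [[0.3938, 0.2164], [0.3791, 0.1385]] 0.07934452551510161 mid [0.38646693 0.17743691] centre if half-length .132 [0.51708093 0.15842891]
0.062 [[0.3914, 0.2185], [0.3767, 0.1408]] 0.07902016018178504 mid [0.38403291 0.17964911] centre if half-length .132 [0.51464691 0.16064111]
[[0.40100274 0.20777005]
 [0.38781317 0.14319174]] [0.51611646 0.15776889]
```

>>> {"api": "jog_arm", "payload": {"translation": [[-0.03,-0.1,0.5],[0,0,0.7],[0,0,0.3],[0,0,0.3],[0,0,0]], "rot": [[0,0,0],[0,0,0],[0,0,0],[0,0,0],[0,0,0]], "fingers": [5,5,5,5,5]}}

```text
t: 31.28
ee_pos: [0.5171, 0.1569, 0.0347]
ee_rot: [0.756, 0.654, -0.0, -0.0]
force: [0.2, 0.6, -1.7]
width: 0.0138
```

>>> {"api": "jog_arm", "payload": {"translation": [[0,0,0.3],[0,0,0.3],[0,0,0.3],[0,0,0]], "rot": [[0,0,0],[0,0,0],[0,0,0],[0,0,0]], "fingers": [5,5,5,5]}}

```text
t: 31.78
ee_pos: [0.5171, 0.1569, 0.0256]
ee_rot: [0.756, 0.654, -0.0, -0.0]
force: [-0.1, 0.3, -1.6]
width: 0.014
```

Run:
```python
from h import *
st()
d=imaging.snapshot("scene");crop(d,190,170,310,290,5,"sc18.png")
```

```text
t 31.77 pos [0.5171 0.1569 0.0256] w 0.0140 F [-0.1  0.3 -1.6] yaw_x 81.7 zax [-0. -0. -1.] q [ 0.25 -0.09  1.91  0.    1.32 -1.18]
```

View pics/sc18.png

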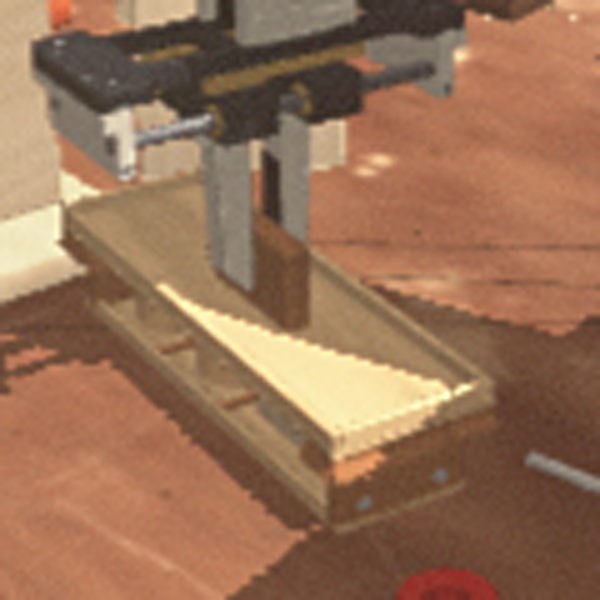

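The feet are already round the end panels, with no contact force. I'll lower the last 4 mm or so.

>>> {"api": "jog_arm", "payload": {"translation": [[0,0,0.2],[0,0,0.1],[0,0,0.1],[0,0,0]], "rot": [[0,0,0],[0,0,0],[0,0,0],[0,0,0]], "fingers": [5,5,5,5]}}

```text
t: 32.33
ee_pos: [0.5172, 0.157, 0.0218]
ee_rot: [0.756, 0.654, -0.0, -0.0]
force: [0.1, -0.7, -1.5]
width: 0.0135
```

>>> {"api": "jog_arm", "payload": {"translation": [[0,0,0.1],[0,0,0.05],[0,0,0]], "rot": [[0,0,0],[0,0,0],[0,0,0]], "fingers": [5,5,5]}}

```text
t: 32.7
ee_pos: [0.5172, 0.157, 0.0205]
ee_rot: [0.756, 0.654, 0.0, 0.0]
force: [-1.2, -0.3, -1.1]
width: 0.0139
```

>>> {"api": "jog_arm", "payload": {"translation": [[0,0,0.1],[0,0,0],[0,0,0]], "rot": [[0,0,0],[0,0,0],[0,0,0]], "fingers": [5,5,5]}}

```text
t: 33.08
ee_pos: [0.5173, 0.157, 0.0205]
ee_rot: [0.756, 0.654, 0.0, 0.0]
force: [-8.0, -2.3, 11.1]
width: 0.0136
```

Run:
```python
from h import *
for i in range(3):
    d=imaging.snapshot("scene"); st()
crop(d,240,225,300,285,10,"sc19.png")
```

```text
t 33.12 pos [0.5173 0.157  0.0205] w 0.0134 F [-7.2 -1.5 11.8] yaw_x 81.7 zax [ 0.  0. -1.] q [ 0.25 -0.09  1.91 -0.    1.31 -1.18]
t 33.17 pos [0.5173 0.157  0.0205] w 0.0136 F [-8.3 -1.4 10.5] yaw_x 81.7 zax [ 0.  0. -1.] q [ 0.25 -0.09  1.91 -0.    1.31 -1.18]
t 33.23 pos [0.5173 0.157  0.0205] w 0.0134 F [-7.8 -1.6 11.7] yaw_x 81.7 zax [ 0. -0. -1.] q [ 0.25 -0.09  1.91 -0.    1.31 -1.18]
```

View pics/sc19.png

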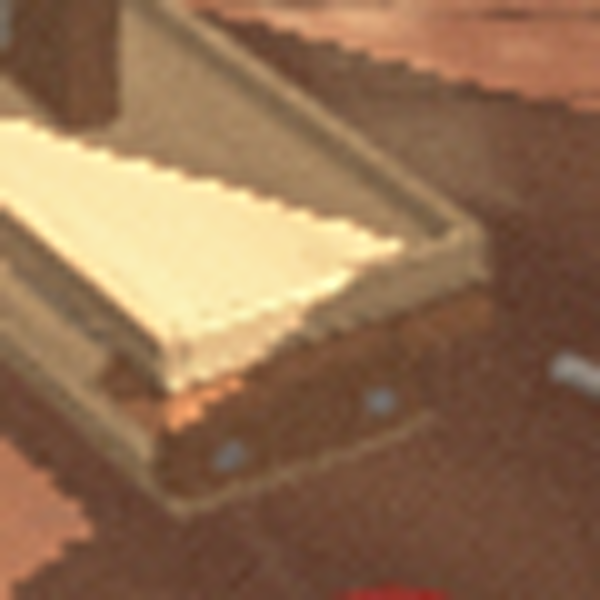

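It is seated: the reading rests at z = 0.0205 with 11 N upward. I'll ease off, release and retreat.

>>> {"api": "jog_arm", "payload": {"translation": [[0,0,-0.1],[0,0,0],[0,0,0],[0,0,0],[0,0,-2],[0,0,-4],[0,0,-6],[0,0,-6],[0,0,-4],[0,0,0],[0,0,0]], "rot": [[0,0,0],[0,0,0],[0,0,0],[0,0,0],[0,0,0],[0,0,0],[0,0,0],[0,0,0],[0,0,0],[0,0,0],[0,0,0]], "fingers": [5,30,40,40,40,40,40,40,40,40,40]}}

```text
t: 34.6
ee_pos: [0.517, 0.1569, 0.2405]
ee_rot: [0.756, 0.654, 0.0, 0.0]
force: [-0.2, 0.2, 0.2]
width: 0.0372
```

Run:
```python
from h import *
import pickle
st()
d=imaging.snapshot("wrist");crop(d,0,0,560,420,1.4,"w20.png");pickle.dump(d,open("w20.pkl","wb"))
d=imaging.snapshot("scene");crop(d,190,170,310,290,5,"sc20.png");pickle.dump(d,open("s20.pkl","wb"))
d=imaging.snapshot("side");crop(d,200,150,350,260,5.3,"si20.png");pickle.dump(d,open("i20.pkl","wb"))
```

```text
t 34.60 pos [0.517  0.1569 0.2405] w 0.0372 F [-0.2  0.2  0.2] yaw_x 81.7 zax [ 0.  0. -1.] q [ 0.25 -0.19  1.64  0.    1.69 -1.18]
```

View pics/w20.png

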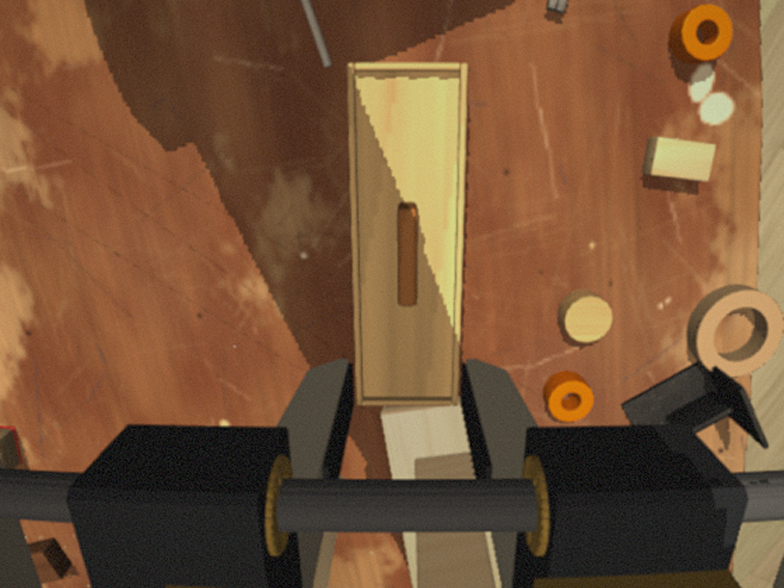

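View pics/sc20.png

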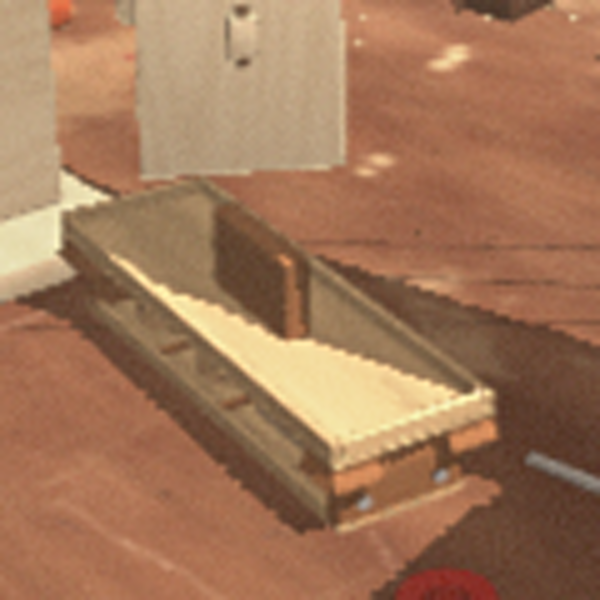

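View pics/si20.png

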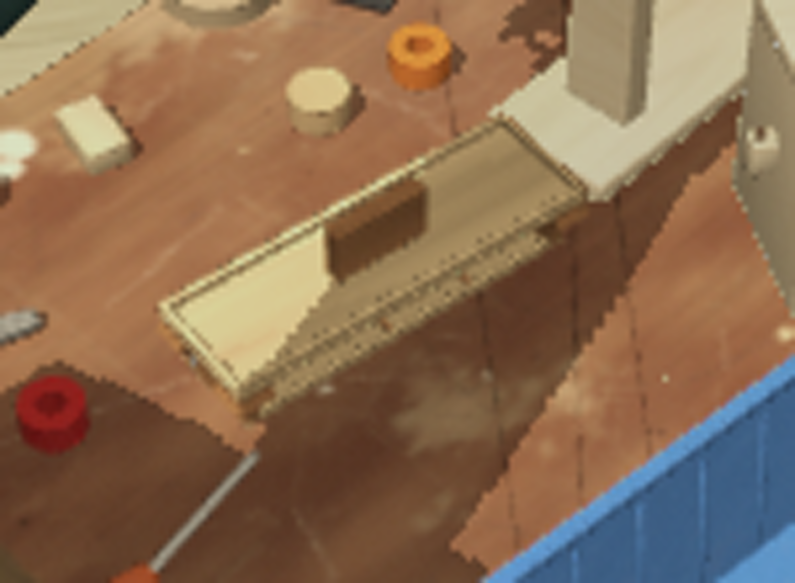

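Run:
```python
from h import *
import pickle
S=pickle.load(open("s20.pkl","rb"));D=pickle.load(open("i20.pkl","rb"));W=pickle.load(open("w20.pkl","rb"))
u=np.array([.9895,-.144]);v=np.array([.144,.9895]);c=np.array([.5166,.158])
for z in(.050,.053,.058):
    P=[np.r_[c+a*.132*u+b*.042*v,z] for a,b in((-1,1),(-1,-1),(1,1),(1,-1))]
    print(z,((w2pix(S,P)-[190,170])*5).round().tolist(),((w2pix(D,P)-[200,150])*5.3).round().tolist())
p=pix2w(W,np.array([(348,64),(467,64),(461,404),(356,404)])/1.4,.053)
print(p.mean(0),[np.hypot(*(p[i]-p[j])[:2]).round(4) for i,j in((0,1),(2,3),(0,3),(1,2))]);w=p[2]+p[3]-p[0]-p[1];print(np.degrees(np.arctan2(w[1],w[0])))
```

```text
0.05 [[328.0, 448.0], [491.0, 392.0], [54.0, 212.0], [200.0, 174.0]] [[155.0, 302.0], [235.0, 389.0], [501.0, 109.0], [586.0, 185.0]]
0.053 [[328.0, 442.0], [491.0, 386.0], [54.0, 207.0], [200.0, 169.0]] [[155.0, 298.0], [235.0, 385.0], [501.0, 105.0], [586.0, 181.0]]
0.058 [[328.0, 432.0], [491.0, 376.0], [53.0, 198.0], [200.0, 160.0]] [[154.0, 293.0], [234.0, 380.0], [501.0, 100.0], [586.0, 176.0]]
[0.51623596 0.15829076 0.053     ] [np.float64(0.0824), np.float64(0.0869), np.float64(0.2613), np.float64(0.2613)]
-8.08081696440242
```

Run:
```python
from h import *
st(); print(arm.sign_off())
```

```text
t 34.75 pos [0.5168 0.1568 0.2394] w 0.0369 F [-0.1 -0.4 -0.8] yaw_x 81.7 zax [-0.002 -0.    -1.   ] q [ 0.25 -0.19  1.64  0.    1.69 -1.18]
the job is handed in; nothing more can be done
None
```

The kit is packed and stacked, and I handed the job in at 34.8 s. The long pine block lies flat in the long compartment, with a bored wheel flat in each square one. The handled tray sits on top with its feet round the end panels. I left the unbored disc, short block, sanding block and the orange and red rings alone.

**Last checks:**
- **Centring:** the wrist view puts the stacked tray at (0.516, 0.158), yaw −8.1°. The kit tray was at (0.5166, 0.158), yaw −8.2°.
- **Seating:** the rim corners in the scene view match the fully-down height at both ends, to about 2–3 mm. The side view agrees. The lowering stopped with about 11 N upward and 8 N sideways. I eased that off before letting go, and the gripper then moved clear.

**What disagreed:**
- **Fingertip position:** the real fingertips sit about 35 mm short of the reported TCP. My first grasp therefore closed over the long block without touching it. I found the offset from the scene and wrist pictures and used it for every later grasp.
- **Seating height:** the tray seated about 1.5 mm lower than I predicted. I put that down to error in the estimated grip height or a small slip.

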